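Put the measuring tubs away under the sliding cover

TASK

Put the wooden measuring tubs away: slide the crock along the deck, without lifting or tipping it, onto the free ring at its end, slide the cover fully open, and stand all the tubs that are there in the compartment nested one inside another in order of size, the largest outermost, each resting on the floor of the one around it. Then slide the cover fully shut and slide the crock back onto the ring where it first stood, again without lifting it. Leave the jars on the counter where they are.

Things in the scene. Friction and masses are not known exactly. Their poses are not given: they have to be found in the camera images.
- tub_a: the largest, widest and lowest of the graded round wooden tubs: pale wood, two thin dark hoops, open top, no handle. Outer diameter 152 mm at the rim, 144 mm at the foot; 60 mm high; wall 8 mm thick; bottom 6 mm thick. Origin: centre of its underside, z up through the mouth. Starts upright on the counter; may be absent (None).
- tub_b: the second largest of the graded round wooden tubs: pale wood, two thin dark hoops, open top, no handle. Outer diameter 120 mm at the rim, 112 mm at the foot; 69 mm high; wall 8 mm thick; bottom 6 mm thick. Origin: centre of its underside, z up through the mouth. Starts upright on the counter; may be absent (None).
- tub_c: the third largest of the graded round wooden tubs: pale wood, two thin dark hoops, open top, no handle. Outer diameter 88 mm at the rim, 80 mm at the foot; 78 mm high; wall 8 mm thick; bottom 6 mm thick. Origin: centre of its underside, z up through the mouth. Starts upright on the counter; may be absent (None).
- tub_d: the smallest, narrowest and tallest of the graded round wooden tubs: pale wood, two thin dark hoops, open top, no handle. Outer diameter 56 mm at the rim, 48 mm at the foot; 87 mm high; wall 8 mm thick; bottom 6 mm thick. Origin: centre of its underside, z up through the mouth. Starts upright on the counter; may be absent (None).
- unit: low wooden bin unit fixed on the counter, 546 mm long (y), 205 mm wide (x). At -y an open-topped compartment under a sliding cover; the rest is a solid deck 120 mm above the counter. Its 10 mm thick long side walls are 130 mm high; the end wall at -y is only 60 mm high, 8 mm thick; a lip 10 mm above the deck closes the +y end. Origin: centre of its underside.
- compartment (a point): centre of the compartment's floor, 8 mm above the counter; axes as the unit. The compartment is 185 mm (x) by 205 mm (y) inside and 112 mm deep below the deck's level, enough for all four tubs nested.
- cover (a joint): travel in m of the clear cover (milky sheet, dark wooden frame, 181 x 209 x 6 mm, top 128 mm above the counter) along the unit's +y: 0 = shut over the compartment, 0.205 = fully open over the deck. Starts within 12 mm of shut. Slides with about 1.5 N of friction, stays where left. It cannot pass the crock on its home spot.
- cover_handle (a point): centre of the top of the cover's handle, an upright dark wooden bar in the middle of the cover, 80 mm long (along the unit's x), 16 mm thick (along y), 34 mm high; it moves with the cover. This point is 162 mm above the counter.
- crock: terracotta crock with a dark wooden lid (all one piece): 90 mm diameter, 67 mm high to the lid's top; on its middle an upright round knob, 26 mm diameter, top 98 mm above the underside. About 0.8 kg. Origin: centre of its underside, z up. Starts on the deck within about 10 mm of the home spot.
- home_spot (a point): centre of the dark ring on the deck's surface in the cover's path, where the crock starts and must end; axes as the unit. Between the side walls the deck is 185 mm wide.
- aside_spot (a point): centre of the dark ring on the deck's surface at the unit's +y end, 167.5 mm from the home spot along the unit's y; a crock centred here is 18 mm clear of the fully open cover; axes as the unit
- jar0: bystander: amber jar with a metal lid, 66 mm diameter, 95 mm high; origin at the centre of its underside. To be left alone.
- jar1: bystander: amber jar with a metal lid, 66 mm diameter, 95 mm high; origin at the centre of its underside. To be left alone.
- jar2: bystander: amber jar with a metal lid, 66 mm diameter, 95 mm high; origin at the centre of its underside. To be left alone.
- jar3: bystander: amber jar with a metal lid, 66 mm diameter, 95 mm high; origin at the centre of its underside. To be left alone.
- jar4: bystander: amber jar with a metal lid, 66 mm diameter, 95 mm high; origin at the centre of its underside. To be left alone.
Things that resemble listed ones, but are neither listed nor needed, are in the scene too. Leave any green or turquoise look-alike of the crock alone.

How it is judged:
On the way, in this order (a step that is already met when the one before it is completed fails the run):
1. the crock stands on the aside spot, within 18 mm of its centre (horizontal distance between crock and aside_spot below 0.018 m and angle between crock's own z axis and vertical below 0.1 rad), for 0.2 s.
2. the cover is fully open (joint over 0.185) (value of joint cover above 0.185 m), for 0.2 s.
3. all the tubs present are nested by size in the compartment and at rest (x of tub_a in the frame of compartment between -0.092 and 0.092 m and y of tub_a in the frame of compartment between -0.102 and 0.102 m and z of each of tub_a, tub_b, tub_c, tub_d in the frame of compartment below 0.028 m and angle between each of tub_a, tub_b, tub_c, tub_d's own z axis and vertical below 0.1 rad and x of tub_b in the frame of compartment between -0.092 and 0.092 m and y of tub_b in the frame of compartment between -0.102 and 0.102 m and x of tub_c in the frame of compartment between -0.092 and 0.092 m and y of tub_c in the frame of compartment between -0.102 and 0.102 m and x of tub_d in the frame of compartment between -0.092 and 0.092 m and y of tub_d in the frame of compartment between -0.102 and 0.102 m and horizontal distance between tub_a and tub_b below 0.011 m and z of tub_b in the frame of tub_a between 0.003 and 0.028 m and horizontal distance between tub_a and tub_c below 0.027 m and z of tub_c in the frame of tub_a between 0.003 and 0.028 m and horizontal distance between tub_a and tub_d below 0.043 m and z of tub_d in the frame of tub_a between 0.003 and 0.028 m and horizontal distance between tub_b and tub_c below 0.011 m and z of tub_c in the frame of tub_b between 0.003 and 0.028 m and horizontal distance between tub_b and tub_d below 0.027 m and z of tub_d in the frame of tub_b between 0.003 and 0.028 m and horizontal distance between tub_c and tub_d below 0.011 m and z of tub_d in the frame of tub_c between 0.003 and 0.028 m and linear speed of each of tub_a, tub_b, tub_c, tub_d below 0.03 m/s), for 0.3 s.
4. the cover is fully shut (joint under 0.010) (value of joint cover below 0.01 m), for 0.2 s.
At the end, for the whole second after the job is handed in: Every tub that is present stands upright (tilt under 0.1 rad) in the compartment, each smaller one inside every larger one and resting on a floor; the cover is shut to within 10 mm; the crock stands upright on the deck within 18 mm of its home spot; all at rest and released (all of step 3 and linear speed of crock below 0.03 m/s and value of joint cover below 0.01 m and horizontal distance between crock and home_spot below 0.018 m and angle between crock's own z axis and vertical below 0.1 rad and z of crock in the frame of home_spot below 0.006 m); the robot touches nothing.
It fails at once if the crock is lifted off the deck (more than 15 mm) or falls off it (z of crock in the frame of unit above 0.135 m or z of crock in the frame of unit below 0.1 m).
It fails at once if the crock is tipped more than 0.35 rad (angle between crock's own z axis and vertical above 0.35 rad).
It fails at once if a jar is shoved more than 60 mm (distance of any of jar0, jar1, jar2, jar3, jar4 from where it was at the start of the episode above 0.06 m).
It fails at once if a jar is knocked over (angle between any of jar0, jar1, jar2, jar3, jar4's own z axis and vertical above 0.6 rad).
Of tub_a, tub_b, tub_c, tub_d only 2 to 4 are there at a start; the rules pass over those that are not, and their reading is None.
At some moment in a run one of tub_a, tub_b, tub_c may be knocked a few centimetres aside while the robot is not near it.
It also fails if it takes over 210 s, if anything falls off the work surface, if the arm or the gripper's body presses on something with over 40 N, if the wrist force passes 120 N, or if a joint passes its speed limit or range.

ROBOT

A 6-joint arm with a two-finger parallel gripper is mounted at the origin on the work surface. World frame = base frame: x ahead of the robot, y to its left, z up, the work surface at z = 0. Lengths are in m, angles in rad, forces in N, time in s.
With the tool pointing down it reaches from about 0.25 to 0.725 m from the base axis. Payload 4 kg.
Tool frame: the origin (TCP) lies at the very end of the fingers, on their centre line; the grasp point (between the pads) lies 19 mm behind it; z points along the fingers, y is the line along which they close (so a half turn about z gives the same grasp; the last joint's range is limited). The gripper opens to 85 mm and grips with 20 to 120 N. Pads are 22 mm wide; open, the fingers measure 114 mm over their backs; the gripper's body (76 mm by 85 mm) begins 54 mm behind the grasp point. The pads swing forward as they close: fully open they stand 13 mm farther back than shut.
Start: joints at [-1.143, 0.241, 0.005, 1.335, 0, 1.571], TCP at [0.207, -0.455, 0.231] pointing down, gripper open.
Joint ranges: [-2.72, 2.72], [-1.05, 1.87], [-1.09, 1.28], [-1.99, 2.15], [-1.42, 1.44], [-3.14, 3.14]. Speed limits (rad/s): [2.79, 2.79, 3.14, 3.14, 3.14, 3.14].

INTERFACE

Orientations are given as a unit quaternion [x, y, z, w].
In Python, from workcell import * gives the robot as it stands. The module is installed in compiled form; this text tells all that it offers.
- The arm moves only by the tool send_rows, never from a script. Its argument "steps" is text: rows parted by semicolons, each of 7 numbers parted by spaces: the opening, from -1 (shut) to 1 (fully open), then the shift along the world's x, y, z in m, then the turn, a rotation vector about the world's x, y, z in rad. A call has exactly 5 rows; each row shifts and turns the commanded pose from where the row before left it; what a row does not reach is not made up. A row lasts 1/12 s, in which the tool goes at most 41.7 mm and 7.16 degrees, less where a joint would pass 70% of its speed; a pose out of reach is approached as far as the arm can. A call is refused whole if a number of a shift passes 0.0417 or a number of a turn 0.125, either way. A call with a gripper value outside its range is refused whole. The fingers move at their own pace and stop on an object; the grip force is fixed at half the most. Time passes only in rows, so rows that do not move let the fingers close, or fill a call up. It gives the time, the measured TCP pose, the force, the opening and the grip force at its end, in the units of the state.
- get_obs(): the state, without advancing time (a new reading comes with each control period).
- camera(name): name is "side" or "top" or "wrist"; returns a dict with "frame" (420x560x3 uint8, red, green, blue), "range_z" (420x560 float32, m along the optical axis (not along the pixel's ray), 0 where there is no reading), "camera_matrix" (3x3 intrinsics, pixels), "k1" (the pictures are not rectified: a ray, as slopes to the right and down, at radius r is drawn at 1 + k1 r^2 times it, then the intrinsics apply), "extrinsics" (4x4, takes a point from world to camera coordinates); the wrist camera has in their place "T_tool_cam" (4x4, takes a point from camera to tool coordinates, whose origin is the TCP and whose axes are the flange's). Camera axes: x right, y down, z forward; pixel columns grow to the right and rows downward; lengths in m; the calibration is good to about 2 mm. A picture is of the moment at which its call begins: read the wrist's pose just before it.
- job_done(): hands the job in; it is judged then, once.
The state is a dict: "clock": time; "joint_pos": joint angles; "joint_vel": joint speeds; "tau": joint torques, N m; "eef_pos": TCP position; "tool_rot": TCP orientation; "ft_force": force on the tool from outside, world axes, zero at the start; "ft_torque": the same for the moment, N m; "grip_width": finger opening in m; "grasp_force": force on a finger pad.
Only numpy, scipy, OpenCV 4.12 (cv2) and the standard library are available. Lean on these libraries where they do the work, as an engineer would, in place of code of your own. Each camera call takes 0.05 s, during which the arm holds its last target. There are 200 camera calls.

## Working session

There is one attempt and no reset: what is moved stays moved. The work goes in short steps, Python scripts to look and compute and a tool call to move; the robot and the scene stay as the last step left them, time stands still between calls to the robot, and variables do not carry over. Pictures are saved under pics/ and viewed, at most 14 in all, crops included, and the job is handed in when it is done.

Besides the shell and the picture viewer there is one more tool, called after "Request:" by a JSON object that holds its "op" and its "data". send_rows: Moves the arm, as the interface text tells. Its arguments: {"type":"object","properties":{"steps":{"type":"string"}},"required":["steps"]}

```bash
mkdir -p pics; cat > h.py <<'E'
from workcell import *
import numpy as np, cv2
from scipy.spatial.transform import Rotation as R
def cloud(name, save=None):
    o=get_obs(); c=camera(name); K=np.array(c["camera_matrix"]); k1=float(c["k1"]); z=c["range_z"].astype(float)
    h,w=z.shape; u,v=np.meshgrid(np.arange(w),np.arange(h))
    p=np.stack([u,v],-1).reshape(-1,1,2).astype(float)
    n=cv2.undistortPoints(p,K,np.array([k1,0,0,0,0.])).reshape(h,w,2)
    P=np.dstack([n[...,0]*z,n[...,1]*z,z])
    if name=="wrist":
        T=np.eye(4);T[:3,:3]=R.from_quat(o["tool_rot"]).as_matrix();T[:3,3]=o["eef_pos"];T=T@np.array(c["T_tool_cam"])
    else: T=np.linalg.inv(np.array(c["extrinsics"]))
    W=P@T[:3,:3].T+T[:3,3]; W[z==0]=np.nan
    if save: cv2.imwrite("pics/"+save,c["frame"][...,::-1])
    return c["frame"],W,c
def topdown(W,f,lo=(-.8,-.8),hi=(.9,.8),s=500):
    pass
E
python3 - <<'E'
from h import *
for n in ("top","side"):
    f,W,c=cloud(n,n+"0.png"); np.save(n+"W.npy",W); np.save(n+"F.npy",f)
o=get_obs(); print(o)
E
```

```text
{'clock': 0.1, 'joint_pos': array([-1.14298462e+00,  2.41341232e-01,  3.82540631e-03,  1.33521863e+00,
       -2.98482081e-05,  1.57079480e+00]), 'joint_vel': array([ 0.00103589, -0.00343298,  0.00333946, -0.00290358,  0.00038013,
       -0.00111235]), 'tau': array([-6.21343634e-05, -3.73136723e+01,  2.53010470e+01,  1.08389507e-02,
        2.91539166e-06,  7.42218766e-07]), 'eef_pos': array([ 0.20718745, -0.45440508,  0.2304874 ]), 'tool_rot': array([ 9.77208619e-01,  2.12279005e-01, -2.20295070e-04, -9.43812827e-04]), 'ft_force': array([-0.21704761, -0.15519838, -0.32863422]), 'ft_torque': array([ 0.06671027, -0.01918507,  0.01372958]), 'grasp_force': 0.0, 'grip_width': 0.08560460933766736}
```

View pics/top0.png

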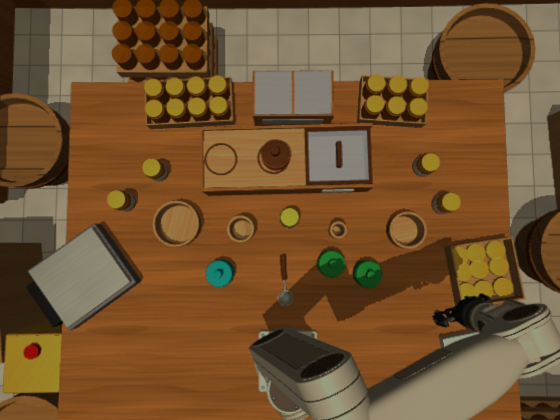

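View pics/side0.png

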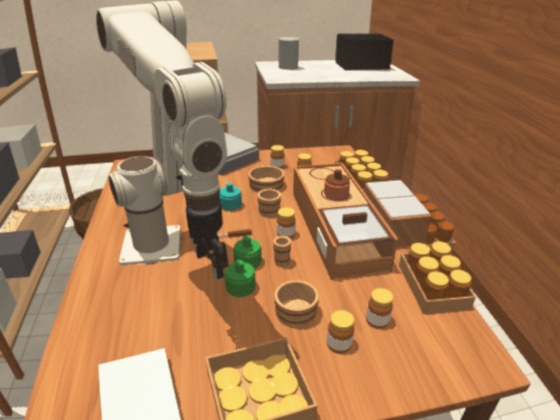

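```bash
cat >> h.py <<'E'
from scipy.optimize import least_squares
def circ(P,r0):
    g=lambda q:np.hypot(P[:,0]-q[0],P[:,1]-q[1])-q[2]
    s=least_squares(g,[*((P[:,:2].max(0)+P[:,:2].min(0))/2),r0],loss='soft_l1',f_scale=.002); return s.x
def near(W,xy,rad,zlo,zhi):
    m=(np.hypot(W[...,0]-xy[0],W[...,1]-xy[1])<rad)&(W[...,2]>zlo)&(W[...,2]<zhi); return W[m]
TUB=dict(a=(.152,.06),b=(.12,.069),c=(.088,.078),d=(.056,.087))
def tub(W,k,seed):
    D,H=TUB[k]; P=near(W,seed,D/2+.03,H-.008,H+.008)
    for _ in range(3):
        if len(P)<10: return None
        q=circ(P,D/2-.004); P=near(W,q[:2],D/2+.008,H-.008,H+.008)
    return q,len(P),np.median(P[:,2])
E
python3 - <<'E'
from h import *
W=np.load("topW.npy"); F=np.load("topF.npy")
for k,(u,v) in dict(a=(177,222),b=(407,229),c=(240,228),d=(338,229)).items():
    w=np.nanmedian(W[v-3:v+4,u-3:u+4].reshape(-1,3),0); print(k,w.round(4),tub(W,k,w[:2]))
for n,(u,v) in dict(knob=(275,152),handle=(338,153),cover=(322,165),ring=(221,158),j1=(289,217),j2=(151,168),j3=(117,200),j4=(430,162),j5=(451,202),teal=(219,270),g1=(331,262),g2=(368,271),box=(280,95),box2=(190,100),box3=(395,100),lad=(283,262)).items():
    print(n,np.nanmedian(W[v-2:v+3,u-2:u+3].reshape(-1,3),0).round(4))
z=W[...,2]; m=(abs(z-.130)<.004)&(W[...,0]>.4)&(W[...,0]<.8)&(abs(W[...,1])<.4)
P=W[m]; r=cv2.minAreaRect((P[:,:2]*1000).astype(np.float32)); print(r,len(P))
kn=near(W,np.nanmedian(W[150:155,273:278].reshape(-1,3),0)[:2],.03,.21,.225);print('knob',circ(kn,.013),len(kn),kn.mean(0))
kn=near(W,np.nanmedian(W[150:155,273:278].reshape(-1,3),0)[:2],.06,.18,.195);print('lid',circ(kn,.045),kn[:,:2].min(0),kn[:,:2].max(0),len(kn))
h=near(W,np.nanmedian(W[151:156,336:341].reshape(-1,3),0)[:2],.06,.155,.17);print('handle',len(h),h.mean(0),cv2.minAreaRect((h[:,:2]*1000).astype(np.float32)))
E
```

```text
a [0.4576 0.3723 0.0066] (array([0.4518219 , 0.36547337, 0.07101037]), 364, np.float64(0.05907978297023353))
b [ 0.4308 -0.4049  0.0066] (array([ 0.42801918, -0.38926201,  0.05515014]), 293, np.float64(0.06779178872654334))
c [0.4363 0.1587 0.0061] (array([0.4327761 , 0.15043185, 0.03967497]), 185, np.float64(0.07757260056178628))
d [ 0.4316 -0.1733  0.0074] (array([ 0.42791641, -0.16363301,  0.02374713]), 121, np.float64(0.0853844373624586))
knob [0.6515 0.0357 0.2159]
handle [ 0.6608 -0.157   0.1602]
cover [ 0.6284 -0.1105  0.1282]
ring [0.6544 0.2088 0.1194]
j1 [ 0.4673 -0.0064  0.0954]
j2 [0.6272 0.4383 0.0944]
j3 [0.5243 0.5439 0.0946]
j4 [ 0.6424 -0.4595  0.0939]
j5 [ 0.5127 -0.5212  0.0955]
teal [0.2999 0.2174 0.0772]
g1 [ 0.3242 -0.1379  0.0981]
g2 [ 0.2958 -0.2564  0.0833]
box [0.8573 0.0207 0.1259]
box2 [0.854  0.3185 0.091 ]
box3 [ 0.8462 -0.3521  0.0959]
lad [0.3216 0.0134 0.017 ]
((677.0535888671875, 1.6512451171875), (248.24591064453125, 545.921142578125), 0.8449732661247253) 3648
knob [0.6575737  0.03500023 0.00929051] 63 [0.65764048 0.03507437 0.21693283]
lid [0.65885129 0.03516605 0.03126684] [ 0.61778997 -0.00617278] [0.69884002 0.07565354] 518
handle 131 [ 0.65799662 -0.16100938  0.16101012] ((659.12548828125, -161.83485412597656), (78.61370086669922, 15.82728099822998), 0.054477717727422714)
```

```bash
python3 - <<'E'
from h import *
W=np.load("topW.npy"); F=np.load("topF.npy")
x,y,z=W[...,0],W[...,1],W[...,2]
m=(abs(z-.130)<.005)&(x>.53)&(x<.775)&(y>-.3)&(y<.3)&((abs(x-.657)>.09))
for s in (-1,1):
    P=W[m&((x-.657)*s>0)]; 
    print(s,len(P),P[:,1].min(),P[:,1].max(),np.median(P[:,0]))
    a=np.polyfit(P[:,1],P[:,0],1)
    for _ in range(3):
        r=P[:,0]-np.polyval(a,P[:,1]); Q=P[abs(r)<.008]; a=np.polyfit(Q[:,1],Q[:,0],1)
    print(a,len(Q))
# rings: dark pixels on deck at z .12
for n,(u,v) in dict(aside=(221,158)).items():
    m=(abs(z-.12)<.006)&(np.hypot(x-W[v,u,0],y-W[v,u,1])<.075)&(abs(x-.657)<.088)
    g=F.astype(int).sum(-1); t=g[m].mean(); d=m&(g<np.percentile(g[m],20)); P=W[d]; print(n,t,circ(P,.045),len(P))
# unit top edges in y: any points z .11-.135 within x walls
m=(z>.1)&(z<.135)&(x>.56)&(x<.75)&(abs(y)<.35)
print('y ext',np.percentile(y[m],[0,.5,99.5,100]))
E
```

```text
-1 494 -0.2727081261278511 0.27292458507366 0.5591036744598127
[-0.01809128  0.55897444] 486
1 520 -0.27013106629349654 0.2718267122938515 0.7531389505937165
[-0.0122054   0.75306729] 520
aside 301.7658349328215 [0.65217696 0.21237425 0.04992484] 313
y ext [-0.27270813 -0.26381911  0.27285405  0.27555071]
```

Request:
{"op": "send_rows", "data": {"steps": "1 .018 .0196 .002 0 0 .1086;1 .018 .0196 .002 0 0 .1086;1 .018 .0196 .002 0 0 .1086;1 .018 .0196 .002 0 0 .1086;1 .018 .0196 .002 0 0 .1086"}}

```text
clock: 0.52
eef_pos: [0.2978, -0.3557, 0.2409]
tool_rot: [0.883, 0.469, -0.0, -0.001]
ft_force: [0.2, -1.2, -0.7]
grip_width: 0.0855
grasp_force: 0.0
```

Request:
{"op": "send_rows", "data": {"steps": "1 .018 .0196 .002 0 0 .1086;1 .018 .0196 .002 0 0 .1086;1 .018 .0196 .002 0 0 .1086;1 .018 .0196 .002 0 0 .1086;1 .018 .0196 .002 0 0 .1086"}}

```text
clock: 0.93
eef_pos: [0.3879, -0.2577, 0.251]
tool_rot: [0.725, 0.689, -0.0, -0.0]
ft_force: [-0.2, 0.3, -0.4]
grip_width: 0.0852
grasp_force: 0.0
```

Request:
{"op": "send_rows", "data": {"steps": "1 .018 .0196 .002 0 0 .1086;1 .018 .0196 .002 0 0 .1086;1 .018 .0196 .002 0 0 .1086;1 .018 .0196 .002 0 0 .1086;1 .018 .0196 .002 0 0 .1086"}}

```text
clock: 1.35
eef_pos: [0.4779, -0.1597, 0.2609]
tool_rot: [0.514, 0.858, -0.0, -0.0]
ft_force: [0.2, -1.0, -0.1]
grip_width: 0.0852
grasp_force: 0.0
```

Request:
{"op": "send_rows", "data": {"steps": "1 .018 .0196 .002 0 0 .1086;1 .018 .0196 .002 0 0 .1086;1 .018 .0196 .002 0 0 .1086;1 .018 .0196 .002 0 0 .1086;1 .018 .0196 .002 0 0 .1086"}}

```text
clock: 1.77
eef_pos: [0.5679, -0.0618, 0.2708]
tool_rot: [0.265, 0.964, -0.0, -0.001]
ft_force: [-0.6, 0.2, -0.1]
grip_width: 0.0853
grasp_force: 0.0
```

Request:
{"op": "send_rows", "data": {"steps": "1 .018 .0196 0 0 0 .1086;1 .018 .0196 0 0 0 .1086;1 .018 .0196 0 0 0 .1086;1 .018 .0196 0 0 0 .1086;1 .018 .0196 0 0 0 .1086"}}

```text
clock: 2.18
eef_pos: [0.6579, 0.0361, 0.2705]
tool_rot: [-0.003, 1.0, -0.0, -0.001]
ft_force: [0.2, -0.2, 0.1]
grip_width: 0.0852
grasp_force: 0.0
```

```bash
cat > st.py <<'E'
from h import *
o=get_obs(); r=R.from_quat(o["tool_rot"]).as_matrix()
print(o["clock"],o["eef_pos"].round(4),'yaw_y',round(np.arctan2(r[1,1],r[0,1]),4),'z',r[:,2].round(4),'w',round(o["grip_width"],4),o["grasp_force"],o["ft_force"].round(2),o["joint_pos"].round(2))
E
python3 st.py; python3 - <<'E'
from h import *
f,W,c=cloud("wrist","w1.png")
k=near(W,(.658,.035),.03,.21,.225); print(len(k), circ(k,.013) if len(k)>10 else '', np.nanmin(W[...,2]))
E
```

```text
2.1833 [0.6579 0.0361 0.2705] yaw_y 1.5775 z [-1.3e-03 -1.0e-04 -1.0e+00] w 0.0852 0.0 [ 0.2  -0.17  0.14] [ 0.05  0.58  0.61  1.61 -0.    0.05]
1029 [0.65490826 0.03556793 0.00911724] -0.7558746742054396
```

View pics/w1.png

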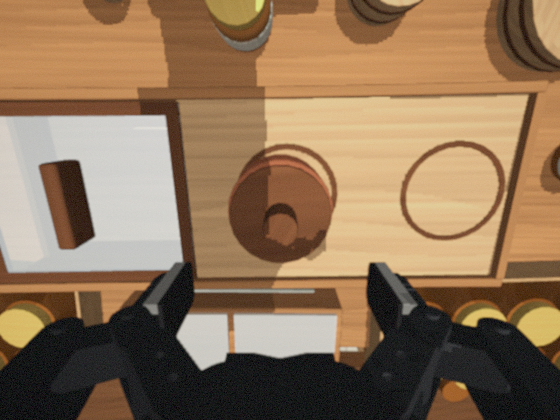

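Request:
{"op": "send_rows", "data": {"steps": "1 -.0012 -.001 -.025 0 0 0;1 0 0 -.025 0 0 0;1 0 0 -.0155 0 0 0;1 0 0 -.01 0 0 0;0.3 0 0 0 0 0 0"}}

```text
clock: 2.65
eef_pos: [0.6544, 0.0339, 0.1923]
tool_rot: [-0.0, 1.0, -0.0, -0.003]
ft_force: [0.4, 0.6, -0.2]
grip_width: 0.0755
grasp_force: 0.0
```

Request:
{"op": "send_rows", "data": {"steps": "-.2 0 0 0 0 0 0;-.4 0 0 0 0 0 0;-1 0 0 0 0 0 0;-1 0 0 0 0 0 0;-1 0 0 0 0 0 0"}}

```text
clock: 3.07
eef_pos: [0.6571, 0.035, 0.1978]
tool_rot: [-0.001, 1.0, 0.001, 0.002]
ft_force: [-0.3, 3.8, 4.3]
grip_width: 0.0237
grasp_force: 58.6
```

Request:
{"op": "send_rows", "data": {"steps": "-1 0 0 0 0 0 0;-1 0 0 0 0 0 0;-1 0 0 0 0 0 0;-1 0 0 0 0 0 0;-1 0 0 0 0 0 0"}}

```text
clock: 3.48
eef_pos: [0.6571, 0.0351, 0.1977]
tool_rot: [-0.001, 1.0, 0.001, 0.002]
ft_force: [-0.6, 4.4, 5.3]
grip_width: 0.0238
grasp_force: 58.8
```

Request:
{"op": "send_rows", "data": {"steps": "-1 0 .007 0 0 0 0;-1 -.0005 .014 0 0 0 0;-1 -.0005 .018 0 0 0 0;-1 -.0005 .018 0 0 0 0;-1 -.0005 .018 0 0 0 0"}}

```text
clock: 3.9
eef_pos: [0.6553, 0.1055, 0.1974]
tool_rot: [0.001, 1.0, -0.004, 0.002]
ft_force: [-1.0, -9.0, 28.7]
grip_width: 0.0238
grasp_force: 65.5
```

Request:
{"op": "send_rows", "data": {"steps": "-1 -.0005 .018 0 0 0 0;-1 -.0005 .018 0 0 0 0;-1 -.0005 .018 0 0 0 0;-1 0 .018 0 0 0 0;-1 0 .014 0 0 0 0"}}

```text
clock: 4.32
eef_pos: [0.6537, 0.1924, 0.1974]
tool_rot: [0.001, 1.0, -0.003, 0.002]
ft_force: [2.9, 0.6, 3.0]
grip_width: 0.0239
grasp_force: 62.7
```

Request:
{"op": "send_rows", "data": {"steps": "-1 0 .01 0 0 0 0;-1 0 .006 0 0 0 0;-1 0 0 0 0 0 0;-1 0 0 0 0 0 0;-1 0 0 0 0 0 0"}}

```text
clock: 4.73
eef_pos: [0.6538, 0.2098, 0.1974]
tool_rot: [-0.0, 1.0, -0.001, 0.002]
ft_force: [0.5, -2.2, 6.9]
grip_width: 0.0237
grasp_force: 62.8
```

```bash
cat > crock.py <<'E'
from h import *
import sys
f,W,c=cloud("wrist","wc.png")
p=get_obs()["eef_pos"][:2]
x,y,z=W[...,0],W[...,1],W[...,2]
P=near(W,p,.06,.18,.193); print('lid',len(P), circ(P,.045) if len(P)>20 else '',np.median(P[:,2]) if len(P) else '')
E
python3 st.py; python3 crock.py
```

```text
4.7333 [0.6538 0.2098 0.1974] yaw_y 1.5712 z [ 0.0036 -0.0026 -1.    ] w 0.0237 62.755104303359985 [ 0.46 -2.16  6.9 ] [ 0.31  0.64  0.54  1.46 -0.    0.31]
lid 9175 [0.65653413 0.20928954 0.0340087 ] 0.186672652434398
```

Request:
{"op": "send_rows", "data": {"steps": "0 0 0 0 0 0 0;1 0 0 0 0 0 0;1 0 0 0 0 0 0;1 0 0 .01 0 0 0;1 0 0 .03 0 0 0"}}

```text
clock: 5.2
eef_pos: [0.6499, 0.2103, 0.2303]
tool_rot: [-0.001, 1.0, -0.002, -0.006]
ft_force: [1.1, 0.9, -2.0]
grip_width: 0.082
grasp_force: 0.0
```

Request:
{"op": "send_rows", "data": {"steps": "1 0 0 .03 0 0 0;1 0 -.03 0 0 0 0;1 0 -.04 0 0 0 0;1 0 -.04 0 0 0 0;1 0 -.04 0 0 0 0"}}

```text
clock: 5.62
eef_pos: [0.6526, 0.0603, 0.2666]
tool_rot: [-0.001, 1.0, -0.0, 0.0]
ft_force: [1.3, 0.0, 0.8]
grip_width: 0.0851
grasp_force: 0.0
```

Request:
{"op": "send_rows", "data": {"steps": "1 0 -.04 0 0 0 0;1 0 -.04 0 0 0 0;1 0 -.04 0 0 0 0;1 0.004 -.04 0 0 0 0;1 0 -.03 0 0 0 0"}}

```text
clock: 6.03
eef_pos: [0.6566, -0.1323, 0.2664]
tool_rot: [0.0, 1.0, -0.0, 0.0]
ft_force: [0.4, 0.5, 0.5]
grip_width: 0.0856
grasp_force: 0.0
```

Request:
{"op": "send_rows", "data": {"steps": "1 0 -.03 0 0 0 0;1 0 0 0 0 0 0;1 0 0 0 0 0 0;1 0 0 0 0 0 0;1 0 0 0 0 0 0"}}

```text
clock: 6.45
eef_pos: [0.6569, -0.1577, 0.2661]
tool_rot: [-0.001, 1.0, 0.0, 0.0]
ft_force: [-0.4, 0.4, 0.3]
grip_width: 0.0854
grasp_force: 0.0
```

```bash
python3 st.py; python3 - <<'E'
from h import *
f,W,c=cloud("wrist","w2.png")
p=get_obs()["eef_pos"]
h=near(W,p[:2],.06,.155,.17);print('handle',len(h),h.mean(0),cv2.minAreaRect((h[:,:2]*1000).astype(np.float32)))
E
```

```text
6.45 [ 0.6569 -0.1577  0.2661] yaw_y 1.5734 z [ 1.e-04  3.e-04 -1.e+00] w 0.0854 0.0 [-0.43  0.45  0.32] [-0.24  0.62  0.67  1.62  0.   -0.24]
handle 1552 [ 0.6553574  -0.16167121  0.16186193] ((657.55029296875, -161.7344207763672), (79.28228759765625, 15.994735717773438), 1.1968070268630981)
```

Request:
{"op": "send_rows", "data": {"steps": "1 0 -.004 -.03 0 0 .015;1 0 0 -.035 0 0 0;1 0 0 -.033 0 0 0;1 0 0 -.02 0 0 0;.4 0 0 -.008 0 0 0"}}

```text
clock: 6.92
eef_pos: [0.6544, -0.1606, 0.1353]
tool_rot: [-0.009, 1.0, 0.001, -0.004]
ft_force: [0.5, 0.8, -0.1]
grip_width: 0.0758
grasp_force: 0.0
```

Request:
{"op": "send_rows", "data": {"steps": "-.2 0 0 0 0 0 0;-.5 0 0 0 0 0 0;-1 0 0 0 0 0 0;-1 0 0 0 0 0 0;-1 0 0 0 0 0 0"}}

```text
clock: 7.33
eef_pos: [0.6581, -0.162, 0.1425]
tool_rot: [-0.008, 1.0, 0.001, 0.002]
ft_force: [0.8, 1.3, -5.6]
grip_width: 0.015
grasp_force: 59.3
```

Request:
{"op": "send_rows", "data": {"steps": "-1 0 0 0 0 0 0;-1 0 .01 0 0 0 0;-1 0 .02 0 0 0 0;-1 -.0005 .025 0 0 0 0;-1 -.0005 .025 0 0 0 0"}}

```text
clock: 7.75
eef_pos: [0.6566, -0.0845, 0.1425]
tool_rot: [-0.007, 1.0, -0.002, 0.002]
ft_force: [-1.2, -2.9, 6.0]
grip_width: 0.0143
grasp_force: 61.4
```

Request:
{"op": "send_rows", "data": {"steps": "-1 -.0005 .025 0 0 0 0;-1 -.0005 .025 0 0 0 0;-1 -.0005 .025 0 0 0 0;-1 -.0005 .02 0 0 0 0;-1 0 .01 0 0 0 0"}}

```text
clock: 8.17
eef_pos: [0.6544, 0.0238, 0.1425]
tool_rot: [-0.009, 1.0, -0.0, 0.002]
ft_force: [-3.2, -1.8, 7.3]
grip_width: 0.0145
grasp_force: 61.5
```

```bash
python3 st.py
```

```text
8.1667 [0.6544 0.0238 0.1425] yaw_y 1.5889 z [ 3.6e-03 -8.0e-04 -1.0e+00] w 0.0145 61.46133899688721 [-3.23 -1.83  7.33] [ 0.04  0.59  0.31  1.28 -0.    0.02]
```

Request:
{"op": "send_rows", "data": {"steps": "-1 0 .008 0 0 0 0;-1 0 .007 0 0 0 0;-1 0 .005 0 0 0 0;-1 0 .002 0 0 0 0;-1 0 0 0 0 0 0"}}

```text
clock: 8.58
eef_pos: [0.654, 0.0428, 0.1424]
tool_rot: [-0.008, 1.0, -0.002, 0.001]
ft_force: [-3.2, -2.8, 8.3]
grip_width: 0.0146
grasp_force: 61.6
```

Request:
{"op": "send_rows", "data": {"steps": "-1 0 0 0 0 0 0;-.4 0 0 0 0 0 0;.5 0 0 0 0 0 0;.5 0 0 .01 0 0 0;.5 0 0 .03 0 0 0"}}

```text
clock: 9.0
eef_pos: [0.6506, 0.0438, 0.175]
tool_rot: [-0.008, 1.0, -0.0, -0.005]
ft_force: [0.8, 0.3, -0.3]
grip_width: 0.0613
grasp_force: 0.0
```

Request:
{"op": "send_rows", "data": {"steps": ".5 0 0 .03 0 0 0;.5 0 0 .03 0 0 0;.5 0 0 .03 0 0 0;.5 -.02 0.02 .01 0 0 0;.5 -.02 .02 0 0 0 0"}}

```text
clock: 9.42
eef_pos: [0.6161, 0.0838, 0.2843]
tool_rot: [-0.007, 1.0, 0.001, 0.004]
ft_force: [-0.5, -0.1, -0.2]
grip_width: 0.0638
grasp_force: 0.0
```

```bash
python3 st.py;  cat > look.py <<'E'
from h import *
import sys,json
f,W,c=cloud("top","t.png"); np.save("topW.npy",W); np.save("topF.npy",f)
S=dict(a=(.452,.365),b=(.428,-.389),c=(.433,.150),d=(.428,-.164))
for k,s in S.items(): print(k,tub(W,k,s))
h=near(W,(.655,.045),.06,.155,.17);print('handle',len(h),h.mean(0).round(4) if len(h) else '')
h=near(W,(.655,.21),.06,.21,.225);print('knob',len(h),h.mean(0).round(4) if len(h) else '')
E
python3 look.py
```

```text
9.4167 [0.6161 0.0838 0.2843] yaw_y 1.5843 z [ 0.0086  0.0011 -1.    ] w 0.0638 0.0 [-0.47 -0.1  -0.24] [ 0.14  0.48  0.48  1.57 -0.    0.12]
a (array([0.4516582 , 0.36566972, 0.07103466]), 366, np.float64(0.05900314151579811))
b (array([ 0.42803467, -0.38922598,  0.05498229]), 296, np.float64(0.06782782177294899))
c None
d (array([ 0.4278066 , -0.16402361,  0.02373246]), 117, np.float64(0.08664250454885036))
handle 22 [0.6744 0.0377 0.16  ]
knob 68 [0.6536 0.2096 0.2176]
```

Request:
{"op": "send_rows", "data": {"steps": "0 -.0273 .035 0 0 0 0;0 -.0273 .035 0 0 0 0;0 -.0273 .035 0 0 0 0;0 -.0273 .035 0 0 0 0;0 -.0273 .035 0 0 0 0"}}

```text
clock: 9.88
eef_pos: [0.4843, 0.2495, 0.2803]
tool_rot: [-0.008, 1.0, 0.0, 0.0]
ft_force: [1.1, 1.0, 0.2]
grip_width: 0.0427
grasp_force: 0.0
```

Request:
{"op": "send_rows", "data": {"steps": "0 -.0273 .035 -.03 0 0 0;0 0 0 -.03 0 0 0;0 0 0 -.02 0 0 0;0 0 0 0 0 0 0;0 0 0 0 0 0 0"}}

```text
clock: 10.3
eef_pos: [0.4637, 0.2754, 0.2061]
tool_rot: [-0.008, 1.0, -0.001, -0.001]
ft_force: [0.8, -0.3, 0.3]
grip_width: 0.0429
grasp_force: 0.0
```

```bash
python3 st.py; cat > wt.py <<'E'
from h import *
import sys
k=sys.argv[1]; s=(float(sys.argv[2]),float(sys.argv[3]))
f,W,c=cloud("wrist","wt_%s.png"%k); t=tub(W,k,s); print(k,t)
p=get_obs()["eef_pos"]
if t: print('go to wall mid: d=',(t[0][0]-p[0]).round(4),(t[0][1]-(TUB[k][0]/2-.004)-p[1]).round(4),(TUB[k][1]-p[2]).round(4))
E
python3 wt.py a .4517 .3657; python3 look.py | grep c
```

```text
10.3 [0.4637 0.2754 0.2061] yaw_y 1.5875 z [-0.0021 -0.0013 -1.    ] w 0.0429 0.0 [ 0.81 -0.26  0.27] [ 0.54  0.33  0.06  1.3  -0.    0.52]
a (array([0.44877376, 0.36382878, 0.07084614]), 4339, np.float64(0.059750536860483705))
go to wall mid: d= -0.0161 0.0162 -0.1475
c (array([0.43267056, 0.15038717, 0.03958515]), 192, np.float64(0.07770715824675511))
```

View pics/wt_a.png

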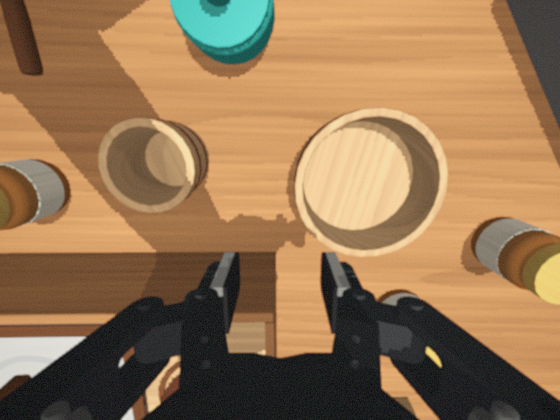

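Request:
{"op": "send_rows", "data": {"steps": "0 -.0137 .0174 -.03 .06 0 0;0 0 0 -.035 0 0 0;0 0 0 -.035 0 0 0;0 0 0 -.03 0 0 0;0 0 0 -.02 0 0 0"}}

```text
clock: 10.82
eef_pos: [0.4512, 0.2924, 0.0555]
tool_rot: [-0.007, 1.0, 0.03, 0.0]
ft_force: [0.2, -0.0, -0.0]
grip_width: 0.0427
grasp_force: 0.0
```

Request:
{"op": "send_rows", "data": {"steps": "0 0 0 -.01 0 0 0;0 0 0 0 0 0 0;0 0 0 0 0 0 0;0 0 0 0 0 0 0;0 0 0 0 0 0 0"}}

```text
clock: 11.23
eef_pos: [0.4524, 0.2939, 0.0487]
tool_rot: [-0.008, 0.999, 0.031, 0.002]
ft_force: [-0.9, -0.8, -0.3]
grip_width: 0.0427
grasp_force: 0.0
```

```bash
python3 st.py
```

```text
11.2333 [0.4524 0.2939 0.0487] yaw_y 1.5869 z [ 0.0037  0.0622 -0.9981] w 0.0427 0.0 [-0.85 -0.83 -0.35] [ 0.55  0.44 -0.22  0.87  0.05  0.53]
```

Request:
{"op": "send_rows", "data": {"steps": "0 -.001 0 -.004 0 0 0;-.4 0 0 0 0 0 0;-.7 0 0 0 0 0 0;-1 0 0 0 0 0 0;-1 0 0 0 0 0 0"}}

```text
clock: 11.65
eef_pos: [0.4502, 0.2934, 0.043]
tool_rot: [-0.008, 1.0, 0.03, 0.001]
ft_force: [0.1, 0.1, 2.2]
grip_width: 0.0083
grasp_force: 61.9
```

Request:
{"op": "send_rows", "data": {"steps": "-1 0 0 0 0 0 0;-1 0 0 0 0 0 0;-1 0 0 0.005 0 0 0;-1 0 0 .015 0 0 0;-1 0 0 .02 0 0 0"}}

```text
clock: 12.07
eef_pos: [0.4469, 0.2909, 0.0802]
tool_rot: [-0.008, 1.0, 0.028, -0.003]
ft_force: [0.4, 0.2, -3.4]
grip_width: 0.0084
grasp_force: 61.7
```

Request:
{"op": "send_rows", "data": {"steps": "-1 0 0 .03 0 0 0;-1 0 0 .03 0 0 0;-1 0 0 .03 0 0 0;-1 0 0 .03 0 0 0;-1 0 0 .03 0 0 0"}}

```text
clock: 12.48
eef_pos: [0.4484, 0.2918, 0.2329]
tool_rot: [-0.008, 1.0, 0.029, -0.001]
ft_force: [-0.2, 0.2, -4.1]
grip_width: 0.008
grasp_force: 61.7
```

```bash
python3 st.py; python3 - <<'E'
from h import *
f,W,c=cloud("wrist","wA2.png")
p=get_obs()["eef_pos"]
# rim: plane-ish: top points near expected
e=p+np.array([0,.072,.016]); P=near(W,e[:2],.09,e[2]-.02,e[2]+.012)
q=circ(P,.072); print(p,len(P),q); 
m=near(W,q[:2],.08,e[2]-.02,e[2]+.012); m=m[np.hypot(m[:,0]-q[0],m[:,1]-q[1])>.066]
A=np.c_[m[:,:2]-q[:2],np.ones(len(m))]; print(np.linalg.lstsq(A,m[:,2],rcond=None)[0])
E
```

```text
12.4833 [0.4484 0.2918 0.2329] yaw_y 1.5868 z [-0.0027  0.0573 -0.9984] w 0.008 61.677146650108625 [-0.24  0.23 -4.11] [0.55 0.29 0.07 1.33 0.05 0.53]
[0.45119087 0.29377615 0.2398564 ] 17163 [0.44349336 0.35937298 0.07041328]
[-0.00611257 -0.0419747   0.24629995]
```

View pics/wA2.png

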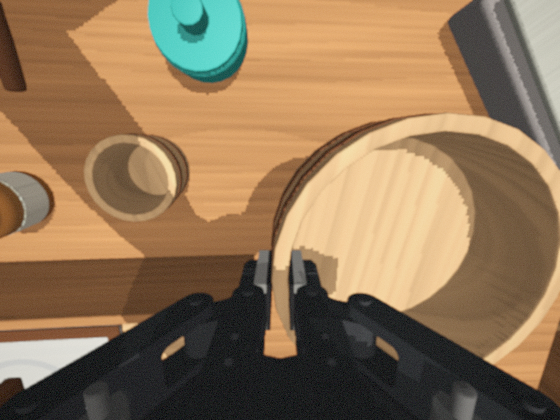

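Request:
{"op": "send_rows", "data": {"steps": "-1 0.004 -.012 .01 0 0 0;-1 .01 -.025 0 0 0 0;-1 .013 -.0325 0 0 0 0;-1 .013 -.0325 0 0 0 0;-1 .013 -.0325 0 0 0 0"}}

```text
clock: 12.95
eef_pos: [0.5017, 0.1562, 0.2409]
tool_rot: [-0.008, 1.0, 0.029, -0.002]
ft_force: [0.3, 1.1, -3.6]
grip_width: 0.0079
grasp_force: 61.8
```

Request:
{"op": "send_rows", "data": {"steps": "-1 .013 -.0325 0 0 0 0;-1 .013 -.0325 0 0 0 0;-1 .013 -.0325 0 0 0 0;-1 .013 -.0325 0 0 0 0;-1 .013 -.0325 0 0 0 0"}}

```text
clock: 13.37
eef_pos: [0.5666, -0.0066, 0.2407]
tool_rot: [-0.008, 1.0, 0.03, -0.002]
ft_force: [0.7, 0.3, -2.8]
grip_width: 0.0076
grasp_force: 61.8
```

Request:
{"op": "send_rows", "data": {"steps": "-1 .013 -.0325 0 0 0 0;-1 .013 -.0325 0 0 0 0;-1 .013 -.0325 0 0 0 0;-1 .013 -.0325 0 0 0 0;-1 .013 -.0325 0 0 0 0"}}

```text
clock: 13.78
eef_pos: [0.6316, -0.1689, 0.2404]
tool_rot: [-0.008, 1.0, 0.03, -0.002]
ft_force: [1.2, 0.1, -2.5]
grip_width: 0.0083
grasp_force: 61.9
```

Request:
{"op": "send_rows", "data": {"steps": "-1 .013 -.0325 0 0 0 0;-1 .009 -.015 0 0 0 0;-1 .0025 -.01 0 0 0 0;-1 0 0 0 0 0 0;-1 0 0 0 0 0 0"}}

```text
clock: 14.2
eef_pos: [0.656, -0.2248, 0.2401]
tool_rot: [-0.007, 1.0, 0.031, -0.002]
ft_force: [0.9, 0.8, -3.3]
grip_width: 0.0083
grasp_force: 61.9
```

```bash
python3 st.py; python3 - <<'E'
from h import *
f,W,c=cloud("wrist","wA3.png")
p=get_obs()["eef_pos"]
e=p+np.array([0,.072,.016]); P=near(W,e[:2],.09,e[2]-.02,e[2]+.012)
q=circ(P,.072); print(p,len(P),q); 
f,W,c=cloud("top","tA3.png")
P=near(W,e[:2],.09,e[2]-.02,e[2]+.012);print(len(P),circ(P,.072))
E
```

```text
14.2 [ 0.656  -0.2248  0.2401] yaw_y 1.5852 z [-0.0042  0.0613 -0.9981] w 0.0083 61.89859978065215 [ 0.9   0.77 -3.31] [-0.35  0.69  0.72  1.63  0.06 -0.37]
[ 0.65614545 -0.2238677   0.24090934] 20038 [ 0.6512004  -0.15780987  0.07038598]
520 [ 0.65228653 -0.15229743  0.07053367]
```

View pics/wA3.png

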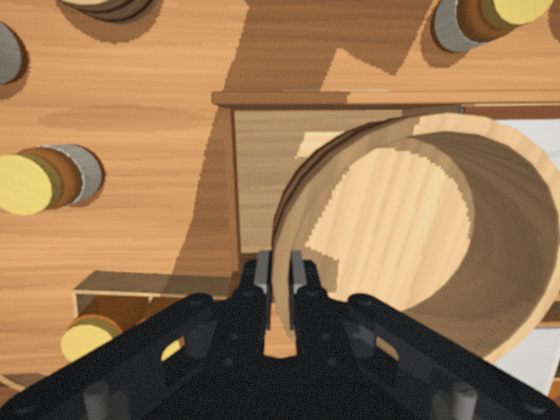

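Request:
{"op": "send_rows", "data": {"steps": "-1 .005 0 -.02 0 0 0;-1 0 0 -.03 0 0 0;-1 0 0 -.03 0 0 0;-1 0 0 -.03 0 0 0;-1 0 0 -.03 0 0 0"}}

```text
clock: 14.72
eef_pos: [0.6618, -0.2223, 0.1019]
tool_rot: [-0.009, 1.0, 0.03, 0.0]
ft_force: [0.2, -0.1, -2.3]
grip_width: 0.0081
grasp_force: 61.9
```

Request:
{"op": "send_rows", "data": {"steps": "-1 0 0 -.015 0 0 0;-1 0 0 -.012 0 0 0;-1 0 0 -.006 0 0 0;-1 0 0 0 0 0 0;-1 0 0 0 0 0 0"}}

```text
clock: 15.13
eef_pos: [0.6629, -0.2238, 0.0708]
tool_rot: [-0.008, 1.0, 0.03, 0.001]
ft_force: [-0.0, -0.4, -2.7]
grip_width: 0.0082
grasp_force: 61.9
```

```bash
python3 st.py
```

```text
15.1333 [ 0.6629 -0.2238  0.0708] yaw_y 1.5878 z [ 0.0017  0.0594 -0.9982] w 0.0082 61.92133939730411 [-0.01 -0.43 -2.67] [-0.35  0.75  0.4   1.24  0.06 -0.37]
```

Request:
{"op": "send_rows", "data": {"steps": "-1 -.002 0 -.006 0 0 0;-1 0 0 -.004 0 0 0;-1 0 0 -.003 0 0 0;-1 0 0 0 0 0 0;-1 0 0 0 0 0 0"}}

```text
clock: 15.55
eef_pos: [0.66, -0.2241, 0.0563]
tool_rot: [-0.008, 1.0, 0.03, 0.0]
ft_force: [-1.4, 1.1, -2.4]
grip_width: 0.0082
grasp_force: 61.9
```

Request:
{"op": "send_rows", "data": {"steps": "-1 0 0 -.003 0 0 0;-1 0 0 -.002 0 0 0;-1 0 0 -.001 0 0 0;-1 0 0 0 0 0 0;-1 0 0 0 0 0 0"}}

```text
clock: 15.97
eef_pos: [0.6605, -0.2244, 0.0511]
tool_rot: [-0.008, 1.0, 0.03, 0.001]
ft_force: [-0.7, -0.3, 0.8]
grip_width: 0.0083
grasp_force: 62.2
```

Request:
{"op": "send_rows", "data": {"steps": "-.7 0 0 0 0 0 0;-.44 0 0 0 0 0 0;-.44 0 0 0 0 0 0;-.44 0 0 0.005 0 0 0;-.44 0 0 .02 0 0 0"}}

```text
clock: 16.38
eef_pos: [0.6577, -0.223, 0.0719]
tool_rot: [-0.008, 0.999, 0.031, -0.003]
ft_force: [0.1, 0.4, -1.0]
grip_width: 0.024
grasp_force: 0.0
```

Request:
{"op": "send_rows", "data": {"steps": "-.44 0 0 .03 0 0 0;-.44 0 0 .04 0 0 0;-.44 0 0 .04 0 0 0;-.2 0 0 .03 0 0 0;0 0 0 0 0 0 0"}}

```text
clock: 16.8
eef_pos: [0.6634, -0.225, 0.2256]
tool_rot: [-0.008, 1.0, 0.027, 0.008]
ft_force: [-0.7, 0.4, 1.0]
grip_width: 0.0424
grasp_force: 0.0
```

```bash
python3 st.py; cat > comp.py <<'E'
from h import *
import sys
# usage: comp.py key base_z : tub in compartment, rim at base+H
def rep(cam,ks):
    f,W,c=cloud(cam,"comp_%s.png"%cam)
    s=(.6585,-.155)
    for k in ks:
        D,H=TUB[k]; zr=.008+.006*"abcd".index(k)+H
        P=near(W,s,D/2+.025,zr-.006,zr+.006)
        for _ in range(3):
            if len(P)<8: break
            q=circ(P,D/2-.004); P=near(W,q[:2],D/2+.006,zr-.006,zr+.006); P=P[np.hypot(P[:,0]-q[0],P[:,1]-q[1])>D/2-.014]
        if len(P)<8: print(cam,k,'none');continue
        A=np.c_[P[:,:2]-q[:2],np.ones(len(P))]; print(cam,k,q.round(4),len(P),'plane',np.linalg.lstsq(A,P[:,2],rcond=None)[0].round(3),'exp',round(zr,3))
for cam in ("wrist","top"): rep(cam,sys.argv[1])
E
python3 comp.py a; python3 look.py
```

```text
16.8 [ 0.6634 -0.225   0.2256] yaw_y 1.588 z [ 0.0146  0.055  -0.9984] w 0.0424 0.0 [-0.73  0.43  0.97] [-0.35  0.68  0.68  1.57  0.06 -0.37]
wrist a [ 0.6556 -0.1549  0.0711] 3587 plane [-0.003 -0.005  0.067] exp 0.068
top a [ 0.6579 -0.1541  0.0711] 332 plane [-0.006 -0.002  0.067] exp 0.068
a None
b (array([ 0.42801457, -0.38919655,  0.05503866]), 207, np.float64(0.06811980822458219))
c (array([0.43274617, 0.15037343, 0.03970199]), 191, np.float64(0.07729298146147023))
d (array([ 0.42683762, -0.16613409,  0.02580141]), 45, np.float64(0.08632932694944206))
handle 135 [0.6543 0.0418 0.1616]
knob 64 [0.6542 0.2097 0.2173]
```

Request:
{"op": "send_rows", "data": {"steps": "0 -.0295 -.0275 0 0 0 0;0 -.0295 -.0275 0 0 0 0;0 -.0295 -.0275 0 0 0 0;0 -.0295 -.0275 0 0 0 0;0 -.0295 -.0275 0 0 0 0"}}

```text
clock: 17.37
eef_pos: [0.5102, -0.3615, 0.2129]
tool_rot: [-0.008, 0.999, 0.031, -0.002]
ft_force: [0.2, -0.1, 0.8]
grip_width: 0.0424
grasp_force: 0.0
```

Request:
{"op": "send_rows", "data": {"steps": "0 -.0295 -.0275 0 0 0 0;0 -.0295 -.0275 0 0 0 0;0 -.0295 -.0275 -.01 0 0 0;0 0 0 -.01 0 0 0;0 0 0 0 0 0 0"}}

```text
clock: 17.78
eef_pos: [0.4205, -0.444, 0.1911]
tool_rot: [-0.006, 0.999, 0.033, -0.002]
ft_force: [0.2, 1.9, -0.5]
grip_width: 0.0426
grasp_force: 0.0
```

```bash
python3 st.py; python3 wt.py b .427 -.389
```

```text
17.7833 [ 0.4205 -0.444   0.1911] yaw_y 1.5819 z [-0.005   0.066  -0.9978] w 0.0426 0.0 [ 0.21  1.9  -0.49] [-0.83  0.53  0.32  1.42  0.04 -0.85]
b (array([ 0.42422962, -0.39237051,  0.05481093]), 3304, np.float64(0.06890718400997772))
go to wall mid: d= 0.0021 -0.0052 -0.1233
```

Request:
{"op": "send_rows", "data": {"steps": "0 .004 -.0035 -.03 0 0 0;0 0 0 -.03 0 0 0;0 0 0 -.03 0 0 0;0 0 0 -.025 0 0 0;0 0 0 -.015 0 0 0"}}

```text
clock: 18.25
eef_pos: [0.4281, -0.4441, 0.0615]
tool_rot: [-0.01, 0.999, 0.032, -0.002]
ft_force: [-0.1, -0.0, -0.5]
grip_width: 0.0425
grasp_force: 0.0
```

Request:
{"op": "send_rows", "data": {"steps": "0 0 0 -.006 0 0 0;0 0 0 0 0 0 0;0 0 0 0 0 0 0;0 0 0 0 0 0 0;0 0 0 0 0 0 0"}}

```text
clock: 18.67
eef_pos: [0.4293, -0.4483, 0.0613]
tool_rot: [-0.008, 1.0, 0.029, 0.001]
ft_force: [-0.2, -0.7, 0.1]
grip_width: 0.0424
grasp_force: 0.0
```

Request:
{"op": "send_rows", "data": {"steps": "0 -.003 .001 -.005 0 0 0;-.4 0 0 0 0 0 0;-.7 0 0 0 0 0 0;-1 0 0 0 0 0 0;-1 0 0 0 0 0 0"}}

```text
clock: 19.08
eef_pos: [0.4251, -0.4465, 0.0548]
tool_rot: [-0.008, 1.0, 0.03, 0.0]
ft_force: [-0.6, 1.3, 2.4]
grip_width: 0.008
grasp_force: 56.1
```

Request:
{"op": "send_rows", "data": {"steps": "-1 0 0 0 0 0 0;-1 0 0 0 0 0 0;-1 0 0 0.005 0 0 0;-1 0 0 .015 0 0 0;-1 0 0 .03 0 0 0"}}

```text
clock: 19.5
eef_pos: [0.4229, -0.4443, 0.1005]
tool_rot: [-0.008, 0.999, 0.033, -0.003]
ft_force: [-0.1, 0.2, -1.8]
grip_width: 0.0081
grasp_force: 56.2
```

Request:
{"op": "send_rows", "data": {"steps": "-1 0 0 .035 0 0 0;-1 0 0 .035 0 0 0;-1 0 0 .035 0 0 0;-1 0 0 .025 0 0 0;-1 0 0 0 0 0 0"}}

```text
clock: 19.92
eef_pos: [0.4272, -0.4489, 0.2416]
tool_rot: [-0.008, 1.0, 0.025, 0.004]
ft_force: [0.5, -1.1, -1.4]
grip_width: 0.0081
grasp_force: 56.2
```

```bash
python3 st.py; cat > held.py <<'E'
from h import *
import sys
k=sys.argv[1]; ov=float(sys.argv[2]); D,H=TUB[k]
for cam in ("wrist","top"):
    p=get_obs()["eef_pos"]; f,W,c=cloud(cam,"held_%s_%s.png"%(k,cam))
    e=p+np.array([0,D/2-.004,ov]); P=near(W,e[:2],D/2+.014,e[2]-.018,e[2]+.012)
    for _ in range(3):
        q=circ(P,D/2-.004); P=near(W,q[:2],D/2+.006,e[2]-.018,e[2]+.012); P=P[np.hypot(P[:,0]-q[0],P[:,1]-q[1])>D/2-.014]
    A=np.c_[P[:,:2]-q[:2],np.ones(len(P))]; print(cam,p.round(4),'centre',q.round(4),'rel',(q[:2]-p[:2]).round(4),len(P),np.linalg.lstsq(A,P[:,2],rcond=None)[0].round(3))
E
python3 held.py b .013
```

```text
19.9167 [ 0.4272 -0.4489  0.2416] yaw_y 1.5874 z [ 0.0081  0.0508 -0.9987] w 0.0081 56.23930170550011 [ 0.55 -1.12 -1.36] [-0.83  0.51  0.43  1.52  0.04 -0.85]
wrist [ 0.4272 -0.4489  0.2416] centre [ 0.4244 -0.3973  0.0548] rel [-0.0027  0.0515] 13787 [-0.015 -0.035  0.251]
top [ 0.4265 -0.4482  0.2383] centre [ 0.4279 -0.3905  0.0551] rel [0.0014 0.0577] 468 [ 0.006 -0.009  0.249]
```

Request:
{"op": "send_rows", "data": {"steps": "-1 .015 .015 0 0 0 0;-1 .029 .03 0 0 0 0;-1 .029 .03 0 0 0 0;-1 .029 .03 0 0 0 0;-1 .029 .03 0 0 0 0"}}

```text
clock: 20.43
eef_pos: [0.5558, -0.31, 0.2314]
tool_rot: [-0.008, 0.999, 0.031, -0.002]
ft_force: [1.3, -1.0, -1.5]
grip_width: 0.0079
grasp_force: 56.3
```

Request:
{"op": "send_rows", "data": {"steps": "-1 .029 .03 0 0 0 0;-1 .029 .03 0 0 0 0;-1 .029 .03 0 0 0 0;-1 .013 .013 0 0 0 0;-1 0 0 0 0 0 0"}}

```text
clock: 20.85
eef_pos: [0.6578, -0.2035, 0.23]
tool_rot: [-0.011, 0.999, 0.032, -0.002]
ft_force: [-0.9, -0.9, -2.2]
grip_width: 0.0083
grasp_force: 56.3
```

Request:
{"op": "send_rows", "data": {"steps": "-1 0 0 0 0 0 0;-1 0 0 0 0 0 0;-1 0 0 0 0 0 0;-1 0 0 0 0 0 0;-1 0 0 0 0 0 0"}}

```text
clock: 21.27
eef_pos: [0.6551, -0.2102, 0.2346]
tool_rot: [-0.007, 1.0, 0.03, 0.0]
ft_force: [-0.0, -0.1, -2.2]
grip_width: 0.008
grasp_force: 56.3
```

```bash
python3 st.py; python3 held.py b .013; python3 comp.py a
```

```text
21.2667 [ 0.6551 -0.2102  0.2346] yaw_y 1.5848 z [ 1.000e-04  5.990e-02 -9.982e-01] w 0.008 56.27402417594567 [-0.04 -0.09 -2.19] [-0.34  0.66  0.67  1.6   0.06 -0.35]
wrist [ 0.6551 -0.2102  0.2346] centre [ 0.6525 -0.1588  0.0548] rel [-0.0025  0.0514] 13995 [-0.023 -0.029  0.245]
top [ 0.6552 -0.2101  0.2348] centre [ 0.6547 -0.1548  0.055 ] rel [-0.0005  0.0553] 384 [-0.003  0.001  0.245]
wrist a [ 0.6563 -0.1543  0.0716] 1661 plane [-0.002 -0.005  0.068] exp 0.068
top a [ 0.6585 -0.1541  0.0715] 195 plane [0.005 0.001 0.067] exp 0.068
```

Request:
{"op": "send_rows", "data": {"steps": "-1 .0035 .002 -.02 0 0 0;-1 0 0 -.03 0 0 0;-1 0 0 -.03 0 0 0;-1 0 0 -.03 0 0 0;-1 0 0 -.02 0 0 0"}}

```text
clock: 21.88
eef_pos: [0.6578, -0.2064, 0.1012]
tool_rot: [-0.008, 0.999, 0.031, -0.002]
ft_force: [-0.0, -0.5, -1.6]
grip_width: 0.0077
grasp_force: 56.3
```

Request:
{"op": "send_rows", "data": {"steps": "-1 0 0 -.01 0 0 0;-1 0 0 -.006 0 0 0;-1 0 0 0 0 0 0;-1 0 0 0 0 0 0;-1 0 0 0 0 0 0"}}

```text
clock: 22.3
eef_pos: [0.6608, -0.2073, 0.0908]
tool_rot: [-0.008, 1.0, 0.029, 0.002]
ft_force: [1.0, -0.7, -2.0]
grip_width: 0.0083
grasp_force: 56.3
```

```bash
python3 st.py; python3 held.py b .013
```

```text
22.3 [ 0.6608 -0.2073  0.0908] yaw_y 1.5872 z [ 0.0038  0.0588 -0.9983] w 0.0083 56.34715465013869 [ 0.99 -0.74 -2.02] [-0.33  0.72  0.4   1.26  0.06 -0.35]
wrist [ 0.6608 -0.2073  0.0908] centre [ 0.6581 -0.1559  0.0548] rel [-0.0027  0.0514] 13919 [-0.019 -0.032  0.101]
top [ 0.6608 -0.2073  0.0908] centre [ 0.6604 -0.152   0.0549] rel [-0.0003  0.0553] 292 [-0.006 -0.001  0.102]
```

Request:
{"op": "send_rows", "data": {"steps": "-1 -.002 -.001 -.008 0 0 0;-1 0 0 -.006 0 0 0;-1 0 0 -.003 0 0 0;-1 0 0 0 0 0 0;-1 0 0 0 0 0 0"}}

```text
clock: 22.82
eef_pos: [0.6569, -0.2077, 0.0707]
tool_rot: [-0.008, 1.0, 0.03, -0.0]
ft_force: [0.1, -0.0, -2.0]
grip_width: 0.0084
grasp_force: 56.3
```

Request:
{"op": "send_rows", "data": {"steps": "-1 0 0 -.002 0 0 0;-1 0 0 -.002 0 0 0;-1 0 0 0 0 0 0;-1 0 0 0 0 0 0;-1 0 0 0 0 0 0"}}

```text
clock: 23.23
eef_pos: [0.658, -0.2081, 0.0688]
tool_rot: [-0.008, 1.0, 0.03, 0.001]
ft_force: [-1.4, -0.5, 4.2]
grip_width: 0.0083
grasp_force: 57.0
```

Request:
{"op": "send_rows", "data": {"steps": "-.7 0 0 0 0 0 0;-.44 0 0 0 0 0 0;-.44 0 0 0 0 0 0;-.44 0 0 0.005 0 0 0;-.44 0 0 .02 0 0 0"}}

```text
clock: 23.65
eef_pos: [0.6548, -0.2068, 0.0883]
tool_rot: [-0.008, 0.999, 0.031, -0.004]
ft_force: [-0.3, 0.3, 0.2]
grip_width: 0.0238
grasp_force: 0.0
```

Request:
{"op": "send_rows", "data": {"steps": "-.44 0 0 .03 0 0 0;-.44 0 0 .04 0 0 0;-.44 0 0 .04 0 0 0;-.2 0 0 .02 0 0 0;0 0 0 0 0 0 0"}}

```text
clock: 24.07
eef_pos: [0.6601, -0.2091, 0.2299]
tool_rot: [-0.008, 1.0, 0.028, 0.006]
ft_force: [0.7, 0.4, -0.2]
grip_width: 0.0427
grasp_force: 0.0
```

```bash
python3 st.py; python3 comp.py ab; python3 look.py
```

```text
24.0667 [ 0.6601 -0.2091  0.2299] yaw_y 1.5875 z [ 0.0116  0.0555 -0.9984] w 0.0427 0.0 [ 0.74  0.41 -0.24] [-0.33  0.66  0.66  1.57  0.06 -0.35]
wrist a [ 0.654  -0.158   0.0713] 3340 plane [ 0.001 -0.001  0.068] exp 0.068
wrist b [ 0.6545 -0.1583  0.0551] 2941 plane [-0.004 -0.004  0.083] exp 0.083
top a [ 0.6561 -0.1574  0.0711] 245 plane [-0.004  0.011  0.067] exp 0.068
top b [ 0.6567 -0.1571  0.0553] 243 plane [-0.005 -0.     0.082] exp 0.083
a None
b None
c (array([0.43275721, 0.15022453, 0.03965615]), 187, np.float64(0.07737189191190241))
d None
handle 135 [0.6542 0.0421 0.1615]
knob 69 [0.6538 0.2092 0.2168]
```

Request:
{"op": "send_rows", "data": {"steps": "0 -.0228 .0319 0 0 0 0;0 -.0228 .0319 0 0 0 0;0 -.0228 .0319 0 0 0 0;0 -.0228 .0319 0 0 0 0;0 -.0228 .0319 0 0 0 0"}}

```text
clock: 24.63
eef_pos: [0.5406, -0.0471, 0.2196]
tool_rot: [-0.008, 1.0, 0.03, -0.002]
ft_force: [0.2, 0.8, 0.6]
grip_width: 0.0423
grasp_force: 0.0
```

Request:
{"op": "send_rows", "data": {"steps": "0 -.0228 .0319 0 0 0 0;0 -.0228 .0319 0 0 0 0;0 -.0228 .0319 0 0 0 0;0 -.0228 .0319 0 0 0 0;0 -.0228 .0319 0 0 0 0"}}

```text
clock: 25.05
eef_pos: [0.4265, 0.1119, 0.2202]
tool_rot: [-0.008, 1.0, 0.029, -0.002]
ft_force: [1.2, 0.0, -0.3]
grip_width: 0.0427
grasp_force: 0.0
```

Request:
{"op": "send_rows", "data": {"steps": "0 0 0 -.02 0 0 0;0 0 0 0 0 0 0;0 0 0 0 0 0 0;0 0 0 0 0 0 0;0 0 0 0 0 0 0"}}

```text
clock: 25.47
eef_pos: [0.4301, 0.1103, 0.2025]
tool_rot: [-0.007, 1.0, 0.03, 0.0]
ft_force: [0.6, 0.2, 0.5]
grip_width: 0.0427
grasp_force: 0.0
```

```bash
python3 st.py; python3 wt.py c .433 .150; python3 look.py|grep ^d
```

```text
25.4667 [0.4301 0.1103 0.2025] yaw_y 1.5851 z [-2.000e-04  5.970e-02 -9.982e-01] w 0.0427 0.0 [0.59 0.21 0.47] [ 0.21  0.14 -0.2   1.22  0.06  0.2 ]
c (array([0.42942898, 0.15038111, 0.03915666]), 2418, np.float64(0.07789275341203294))
go to wall mid: d= -0.0008 0.0001 -0.1246
d (array([ 0.42770301, -0.1639258 ,  0.02381245]), 117, np.float64(0.08581722146629667))
```

Request:
{"op": "send_rows", "data": {"steps": "0 .001 0 -.03 0 0 0;0 0 0 -.035 0 0 0;0 0 0 -.03 0 0 0;0 0 0 -.025 0 0 0;0 0 0 -.012 0 0 0"}}

```text
clock: 25.98
eef_pos: [0.4288, 0.11, 0.0676]
tool_rot: [-0.007, 1.0, 0.029, -0.002]
ft_force: [-0.8, -0.5, 0.7]
grip_width: 0.0424
grasp_force: 0.0
```

Request:
{"op": "send_rows", "data": {"steps": "0 0 0 -.005 0 0 0;0 0 0 0 0 0 0;0 0 0 0 0 0 0;0 0 0 0 0 0 0;0 0 0 0 0 0 0"}}

```text
clock: 26.4
eef_pos: [0.4317, 0.1113, 0.0668]
tool_rot: [-0.008, 1.0, 0.03, 0.002]
ft_force: [-0.5, -0.2, 0.5]
grip_width: 0.0423
grasp_force: 0.0
```

Request:
{"op": "send_rows", "data": {"steps": "0 -.001 -.001 -.002 0 0 0;-.4 0 0 0 0 0 0;-.7 0 0 0 0 0 0;-1 0 0 0 0 0 0;-1 0 0 0 0 0 0"}}

```text
clock: 26.82
eef_pos: [0.4298, 0.1107, 0.0639]
tool_rot: [-0.008, 0.999, 0.031, 0.001]
ft_force: [-0.6, 1.5, 2.6]
grip_width: 0.007
grasp_force: 57.8
```

Request:
{"op": "send_rows", "data": {"steps": "-1 0 0 0 0 0 0;-1 0 0 0 0 0 0;-1 0 0 0.005 0 0 0;-1 0 0 .015 0 0 0;-1 0 0 .03 0 0 0"}}

```text
clock: 27.23
eef_pos: [0.4257, 0.1088, 0.1107]
tool_rot: [-0.008, 1.0, 0.028, -0.004]
ft_force: [0.5, 0.4, -2.1]
grip_width: 0.0068
grasp_force: 57.8
```

Request:
{"op": "send_rows", "data": {"steps": "-1 0 0 .035 0 0 0;-1 0 0 .035 0 0 0;-1 0 0 .035 0 0 0;-1 0 0 .02 0 0 0;-1 0 0 0 0 0 0"}}

```text
clock: 27.65
eef_pos: [0.4319, 0.1102, 0.2432]
tool_rot: [-0.008, 0.999, 0.03, 0.005]
ft_force: [0.2, 1.2, -1.1]
grip_width: 0.0069
grasp_force: 57.9
```

```bash
python3 st.py; python3 held.py c .013
```

```text
27.65 [0.4319 0.1102 0.2432] yaw_y 1.5873 z [ 0.0087  0.0607 -0.9981] w 0.0069 57.87632298710378 [ 0.23  1.21 -1.07] [ 0.21  0.11 -0.12  1.31  0.06  0.2 ]
wrist [0.4319 0.1102 0.2432] centre [0.4275 0.1457 0.0391] rel [-0.0044  0.0355] 9020 [-0.004 -0.024  0.254]Traceback (most recent call last):
  File "held.py", line 8, in <module>
    q=circ(P,D/2-.004); P=near(W,q[:2],D/2+.006,e[2]-.018,e[2]+.012); P=P[np.hypot(P[:,0]-q[0],P[:,1]-q[1])>D/2-.014]
  File "h.py", line 21, in circ
    s=least_squares(g,[*((P[:,:2].max(0)+P[:,:2].min(0))/2),r0],loss='soft_l1',f_scale=.002); return s.x
                          ~~~~~~~~~~~^^^
    return umr_maximum(a, axis, None, out, keepdims, initial, where)
ValueError: zero-size array to reduction operation maximum which has no identity
```

Request:
{"op": "send_rows", "data": {"steps": "-1 .012 -.016 0 0 0 0;-1 .023 -.031 0 0 0 0;-1 .023 -.031 0 0 0 0;-1 .023 -.031 0 0 0 0;-1 .023 -.031 0 0 0 0"}}

```text
clock: 28.17
eef_pos: [0.5325, -0.0313, 0.2355]
tool_rot: [-0.008, 1.0, 0.03, -0.002]
ft_force: [0.0, 0.3, -1.5]
grip_width: 0.0065
grasp_force: 58.0
```

Request:
{"op": "send_rows", "data": {"steps": "-1 .023 -.031 0 0 0 0;-1 .023 -.031 0 0 0 0;-1 .023 -.031 0 0 0 0;-1 .023 -.031 0 0 0 0;-1 .023 -.031 0 0 0 0"}}

```text
clock: 28.58
eef_pos: [0.6478, -0.1864, 0.2347]
tool_rot: [-0.008, 0.999, 0.031, -0.003]
ft_force: [1.2, 0.6, -1.8]
grip_width: 0.0066
grasp_force: 58.0
```

Request:
{"op": "send_rows", "data": {"steps": "-1 .009 -.012 0 0 0 0;-1 0 0 0 0 0 0;-1 0 0 0 0 0 0;-1 0 0 0 0 0 0;-1 0 0 0 0 0 0"}}

```text
clock: 29.0
eef_pos: [0.6565, -0.1956, 0.2377]
tool_rot: [-0.009, 0.999, 0.03, -0.001]
ft_force: [0.7, -0.1, -1.4]
grip_width: 0.0068
grasp_force: 58.0
```

```bash
python3 st.py; python3 held.py c .013; python3 comp.py ab
```

```text
29.0 [ 0.6565 -0.1956  0.2377] yaw_y 1.5881 z [-0.0023  0.0608 -0.9982] w 0.0068 57.98170938156545 [ 0.71 -0.09 -1.45] [-0.31  0.66  0.67  1.6   0.06 -0.33]
wrist [ 0.6565 -0.1956  0.2377] centre [ 0.6521 -0.1601  0.0391] rel [-0.0044  0.0355] 8980 [-0.012 -0.025  0.249]
top [ 0.6567 -0.1955  0.2384] centre [ 0.6551 -0.1559  0.0392] rel [-0.0016  0.0396] 243 [0.013 0.002 0.25 ]
wrist a [ 0.6535 -0.1582  0.0709] 2146 plane [-0.004 -0.004  0.067] exp 0.068
wrist b [ 0.6548 -0.158   0.0552] 1549 plane [-0.005 -0.003  0.083] exp 0.083
top a [ 0.656  -0.1572  0.0711] 164 plane [-0.003 -0.003  0.067] exp 0.068
top b [ 0.657  -0.1571  0.0553] 142 plane [-0.005 -0.001  0.082] exp 0.083
```

Request:
{"op": "send_rows", "data": {"steps": "-1 .0015 0 -.02 0 0 0;-1 0 0 -.03 0 0 0;-1 0 0 -.03 0 0 0;-1 0 0 -.03 0 0 0;-1 0 0 -.02 0 0 0"}}

```text
clock: 29.62
eef_pos: [0.6573, -0.1958, 0.1058]
tool_rot: [-0.008, 1.0, 0.03, -0.001]
ft_force: [-1.0, -0.1, -2.2]
grip_width: 0.0072
grasp_force: 58.0
```

Request:
{"op": "send_rows", "data": {"steps": "-1 0 0 -.007 0 0 0;-1 0 0 -.004 0 0 0;-1 0 0 0 0 0 0;-1 0 0 0 0 0 0;-1 0 0 0 0 0 0"}}

```text
clock: 30.03
eef_pos: [0.6603, -0.1972, 0.0999]
tool_rot: [-0.008, 1.0, 0.029, 0.002]
ft_force: [-0.1, -0.2, -2.3]
grip_width: 0.0068
grasp_force: 58.0
```

```bash
python3 st.py; python3 held.py c .013
```

```text
30.0333 [ 0.6603 -0.1972  0.0999] yaw_y 1.5874 z [ 0.004   0.0587 -0.9983] w 0.0068 57.99139219103381 [-0.06 -0.21 -2.3 ] [-0.32  0.7   0.39  1.27  0.06 -0.33]
wrist [ 0.6603 -0.1972  0.0999] centre [ 0.6559 -0.1617  0.0391] rel [-0.0044  0.0355] 8946 [-0.007 -0.026  0.111]
top [ 0.6602 -0.1972  0.0998] centre [ 0.6584 -0.1578  0.0391] rel [-0.0018  0.0394] 199 [ 0.013 -0.016  0.111]
```

Request:
{"op": "send_rows", "data": {"steps": "-1 -.0015 .0005 -.006 0 0 0;-1 0 0 -.004 0 0 0;-1 0 0 -.003 0 0 0;-1 0 0 0 0 0 0;-1 0 0 0 0 0 0"}}

```text
clock: 30.55
eef_pos: [0.6572, -0.1963, 0.0841]
tool_rot: [-0.008, 1.0, 0.03, -0.0]
ft_force: [-0.5, -0.6, -1.4]
grip_width: 0.0063
grasp_force: 58.0
```

Request:
{"op": "send_rows", "data": {"steps": "-1 0 0 -.002 0 0 0;-1 0 0 -.001 0 0 0;-1 0 0 0 0 0 0;-1 0 0 0 0 0 0;-1 0 0 0 0 0 0"}}

```text
clock: 30.97
eef_pos: [0.6577, -0.1966, 0.084]
tool_rot: [-0.008, 1.0, 0.03, 0.001]
ft_force: [-3.6, -0.1, 8.6]
grip_width: 0.0069
grasp_force: 59.4
```

Contact; release, rise, check, then on to tub D.

Request:
{"op": "send_rows", "data": {"steps": "-.7 0 0 0 0 0 0;-.44 0 0 0 0 0 0;-.44 0 0 0 0 0 0;-.44 0 0 0.005 0 0 0;-.44 0 0 .02 0 0 0"}}

```text
clock: 31.38
eef_pos: [0.6547, -0.1959, 0.1022]
tool_rot: [-0.008, 0.999, 0.031, -0.004]
ft_force: [-0.3, -0.2, -0.2]
grip_width: 0.0239
grasp_force: 0.0
```

Request:
{"op": "send_rows", "data": {"steps": "-.44 0 0 .03 0 0 0;-.44 0 0 .04 0 0 0;-.44 0 0 .04 0 0 0;-.2 0 0 .01 0 0 0;0 0 0 0 0 0 0"}}

```text
clock: 31.8
eef_pos: [0.6596, -0.1978, 0.2321]
tool_rot: [-0.008, 1.0, 0.028, 0.005]
ft_force: [0.1, 0.5, 0.5]
grip_width: 0.0428
grasp_force: 0.0
```

```bash
python3 st.py; python3 comp.py abc; python3 look.py | grep ^d
```

```text
31.8 [ 0.6596 -0.1978  0.2321] yaw_y 1.587 z [ 0.0092  0.0557 -0.9984] w 0.0428 0.0 [0.11 0.54 0.48] [-0.32  0.65  0.65  1.57  0.06 -0.33]
wrist a [ 0.6541 -0.1584  0.0711] 3297 plane [ 0.001 -0.004  0.068] exp 0.068
wrist b [ 0.6555 -0.1632  0.0552] 2793 plane [-0.003 -0.001  0.083] exp 0.083
wrist c [ 0.6556 -0.1632  0.0393] 2198 plane [-0.006 -0.003  0.098] exp 0.098
top a [ 0.6558 -0.1572  0.0711] 196 plane [-0.004 -0.008  0.068] exp 0.068
top b [ 0.6573 -0.1621  0.0552] 178 plane [ 0.003 -0.003  0.082] exp 0.083
top c [ 0.6576 -0.1621  0.0392] 167 plane [0.001 0.004 0.097] exp 0.098
d None
```

Request:
{"op": "send_rows", "data": {"steps": "1 -.0258 .0037 0 -.03 0 0;1 -.0258 .0037 0 -.03 0 0;1 -.0258 .0037 0 0 0 0;1 -.0258 .0037 0 0 0 0;1 -.0258 .0037 0 0 0 0"}}

```text
clock: 32.37
eef_pos: [0.5257, -0.1772, 0.2237]
tool_rot: [-0.008, 1.0, 0.001, -0.002]
ft_force: [0.2, -0.5, 1.3]
grip_width: 0.0851
grasp_force: 0.0
```

Request:
{"op": "send_rows", "data": {"steps": "1 -.0258 .0037 0 0 0 0;1 -.0258 .0037 0 0 0 0;1 -.0258 .0037 0 0 0 0;1 -.0258 .0037 -.02 0 0 0;1 0 0 -.01 0 0 0"}}

```text
clock: 32.78
eef_pos: [0.4171, -0.161, 0.1923]
tool_rot: [-0.008, 1.0, 0.002, -0.006]
ft_force: [-0.4, -0.2, -0.4]
grip_width: 0.0855
grasp_force: 0.0
```

Request:
{"op": "send_rows", "data": {"steps": "1 0 0 0 0 0 0;1 0 0 0 0 0 0;1 0 0 0 0 0 0;1 0 0 0 0 0 0;1 0 0 0 0 0 0"}}

```text
clock: 33.2
eef_pos: [0.4264, -0.1634, 0.197]
tool_rot: [-0.008, 1.0, -0.0, 0.001]
ft_force: [1.1, 1.0, -0.0]
grip_width: 0.0851
grasp_force: 0.0
```

```bash
python3 st.py; python3 wt.py d .4265 -.1645;
```

```text
33.2 [ 0.4264 -0.1634  0.197 ] yaw_y 1.5872 z [ 1.3e-03 -5.0e-04 -1.0e+00] w 0.0851 0.0 [ 1.11  0.98 -0.02] [-0.37  0.17 -0.17  1.22 -0.   -0.38]
d (array([ 0.42424249, -0.16425587,  0.02355441]), 1571, np.float64(0.08694822278172482))
go to wall mid: d= -0.0019 -0.0249 -0.1099
```

Request:
{"op": "send_rows", "data": {"steps": "1 -.0005 -.0005 -.03 0 0 0;1 0 0 -.03 0 0 0;1 0 0 -.03 0 0 0;1 0 0 -.025 0 0 0;1 0 0 -.01 0 0 0"}}

```text
clock: 33.67
eef_pos: [0.4229, -0.1628, 0.0684]
tool_rot: [-0.008, 1.0, 0.001, -0.002]
ft_force: [-0.5, 0.8, 0.0]
grip_width: 0.0853
grasp_force: 0.0
```

Request:
{"op": "send_rows", "data": {"steps": "1 0 0 -.004 0 0 0;1 0 0 0 0 0 0;1 0 0 0 0 0 0;1 0 0 0 0 0 0;1 0 0 0 0 0 0"}}

```text
clock: 34.08
eef_pos: [0.4259, -0.164, 0.0687]
tool_rot: [-0.008, 1.0, -0.001, 0.001]
ft_force: [0.2, 0.1, -0.3]
grip_width: 0.0853
grasp_force: 0.0
```

```bash
python3 st.py; python3 - <<'E'
from h import *
c=camera("side"); f=c["frame"][150:350,150:400]; cv2.imwrite("pics/sD.png",cv2.resize(f,None,fx=3,fy=3,interpolation=cv2.INTER_CUBIC)[...,::-1])
E
```

```text
34.0833 [ 0.4259 -0.164   0.0687] yaw_y 1.587 z [ 0.0026 -0.001  -1.    ] w 0.0853 0.0 [ 0.23  0.14 -0.29] [-0.37  0.3  -0.38  0.89  0.   -0.38]
```

View pics/sD.png

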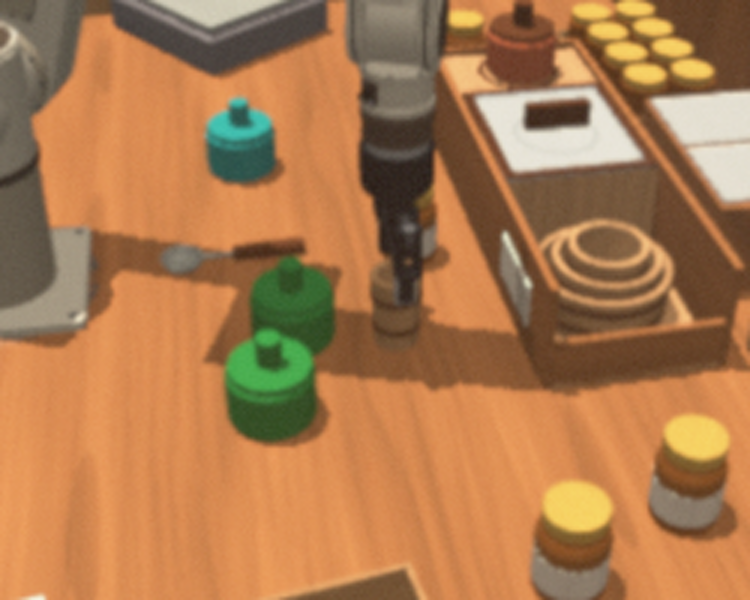

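Request:
{"op": "send_rows", "data": {"steps": ".6 0 0 0 0 0 0;.4 0 0 0 0 0 0;-1 0 0 0 0 0 0;-1 0 0 0 0 0 0;-1 0 0 0 0 0 0"}}

```text
clock: 34.55
eef_pos: [0.4251, -0.1637, 0.0687]
tool_rot: [-0.008, 1.0, -0.0, 0.001]
ft_force: [-1.6, 0.9, 8.6]
grip_width: 0.0536
grasp_force: 61.9
```

Request:
{"op": "send_rows", "data": {"steps": "-1 0 0 0 0 0 0;-1 0 0 0 0 0 0;-1 0 0 0.005 0 0 0;-1 0 0 .015 0 0 0;-1 0 0 .03 0 0 0"}}

```text
clock: 34.97
eef_pos: [0.4217, -0.1624, 0.1151]
tool_rot: [-0.008, 1.0, 0.001, -0.004]
ft_force: [0.5, -0.3, -0.7]
grip_width: 0.0537
grasp_force: 63.2
```

Request:
{"op": "send_rows", "data": {"steps": "-1 0 0 .035 0 0 0;-1 0 0 .035 0 0 0;-1 0 0 .035 0 0 0;-1 0 0 .03 0 0 0;-1 0 0 0 0 0 0"}}

```text
clock: 35.38
eef_pos: [0.4278, -0.1647, 0.2591]
tool_rot: [-0.008, 1.0, -0.002, 0.006]
ft_force: [1.0, -0.5, -0.3]
grip_width: 0.0534
grasp_force: 63.3
```

```bash
python3 st.py; sed -i "s#D/2-.004,ov#(D/2-.004)*(k!='d'),ov#" held.py;  python3 held.py d .019; sed -i 's/\(P=near(W,e.*$\)/\1\n    if len(P)<8: print(cam,"none"); continue/' held.py
```

```text
35.3833 [ 0.4278 -0.1647  0.2591] yaw_y 1.587 z [ 0.0112 -0.0043 -0.9999] w 0.0534 63.274893576744944 [ 0.96 -0.52 -0.28] [-0.37  0.14 -0.05  1.37 -0.   -0.38]
wrist [ 0.4278 -0.1647  0.2591] centre [ 0.4247 -0.1653  0.0238] rel [-0.003  -0.0005] 8264 [-0.035 -0.003  0.275]Traceback (most recent call last):
  File "held.py", line 8, in <module>
    q=circ(P,D/2-.004); P=near(W,q[:2],D/2+.006,e[2]-.018,e[2]+.012); P=P[np.hypot(P[:,0]-q[0],P[:,1]-q[1])>D/2-.014]
  File "h.py", line 21, in circ
    s=least_squares(g,[*((P[:,:2].max(0)+P[:,:2].min(0))/2),r0],loss='soft_l1',f_scale=.002); return s.x
                          ~~~~~~~~~~~^^^
    return umr_maximum(a, axis, None, out, keepdims, initial, where)
ValueError: zero-size array to reduction operation maximum which has no identity
```

Request:
{"op": "send_rows", "data": {"steps": "-1 .015 0 0 0 0 0;-1 .03 0 0 0 0 0;-1 .03 0 0 0 0 0;-1 .03 0 0 0 0 0;-1 .03 0 0 0 0 0"}}

```text
clock: 35.9
eef_pos: [0.5598, -0.1632, 0.2501]
tool_rot: [-0.008, 1.0, 0.001, -0.002]
ft_force: [1.6, -0.0, -0.3]
grip_width: 0.0539
grasp_force: 63.3
```

Request:
{"op": "send_rows", "data": {"steps": "-1 .03 0.0015 0 0 0 0;-1 .03 0 0 0 0 0;-1 .025 0 0 0 0 0;-1 .011 0 0 0 0 0;-1 0 0 0 0 0 0"}}

```text
clock: 36.32
eef_pos: [0.6568, -0.1614, 0.2478]
tool_rot: [-0.009, 1.0, 0.001, -0.003]
ft_force: [0.7, 0.3, -0.8]
grip_width: 0.0535
grasp_force: 63.3
```

Request:
{"op": "send_rows", "data": {"steps": "-1 0 0 0 0 0 0;-1 0 0 0 0 0 0;-1 0 0 0 0 0 0;-1 0 0 0 0 0 0;-1 0 0 0 0 0 0"}}

```text
clock: 36.73
eef_pos: [0.6551, -0.1622, 0.2532]
tool_rot: [-0.008, 1.0, -0.0, 0.0]
ft_force: [0.6, -0.4, -0.1]
grip_width: 0.0535
grasp_force: 63.3
```

```bash
python3 st.py; python3 held.py d .019; python3 comp.py abc
```

```text
36.7333 [ 0.6551 -0.1622  0.2532] yaw_y 1.5865 z [ 6.e-04 -2.e-04 -1.e+00] w 0.0535 63.26205314369872 [ 0.58 -0.42 -0.11] [-0.24  0.61  0.63  1.58 -0.   -0.26]
wrist [ 0.6551 -0.1622  0.2532] centre [ 0.6522 -0.1628  0.0238] rel [-0.0029 -0.0006] 8239 [-0.044  0.001  0.269]
top [ 0.6552 -0.1622  0.2533] centre [ 0.6644 -0.1356  0.019 ] rel [0.0092 0.0266] 9 [-2.005  1.428  0.228]
wrist a [ 0.654  -0.158   0.0711] 2341 plane [-0.001 -0.002  0.068] exp 0.068
wrist b [ 0.6555 -0.1628  0.0551] 1829 plane [-0.006 -0.001  0.083] exp 0.083
wrist c [ 0.6556 -0.1626  0.0394] 1273 plane [-0.005 -0.     0.098] exp 0.098
top a [ 0.6556 -0.1583  0.0721] 109 plane [-0.016 -0.015  0.069] exp 0.068
top b [ 0.6578 -0.1623  0.0554] 71 plane [-0.003  0.085  0.078] exp 0.083
top c [ 0.6579 -0.1597  0.0373] 55 plane [-0.011 -0.02   0.098] exp 0.098
```

Request:
{"op": "send_rows", "data": {"steps": "-1 .003 0 -.02 0 0 0;-1 0 0 -.03 0 0 0;-1 0 0 -.03 0 0 0;-1 0 0 -.03 0 0 0;-1 0 0 -.02 0 0 0"}}

```text
clock: 37.35
eef_pos: [0.6571, -0.1617, 0.1193]
tool_rot: [-0.008, 1.0, 0.0, -0.002]
ft_force: [0.4, 0.1, -1.7]
grip_width: 0.0535
grasp_force: 63.2
```

Request:
{"op": "send_rows", "data": {"steps": "-1 0 0 -.008 0 0 0;-1 0 0 -.004 0 0 0;-1 0 0 0 0 0 0;-1 0 0 0 0 0 0;-1 0 0 0 0 0 0"}}

```text
clock: 37.77
eef_pos: [0.6601, -0.1624, 0.1128]
tool_rot: [-0.008, 1.0, -0.0, 0.002]
ft_force: [-0.4, -0.3, -0.9]
grip_width: 0.0534
grasp_force: 63.3
```

```bash
python3 st.py; python3 held.py d .019|grep wrist; python3 comp.py abc
```

```text
37.7667 [ 0.6601 -0.1624  0.1128] yaw_y 1.587 z [ 0.0039 -0.001  -1.    ] w 0.0534 63.26241296483204 [-0.39 -0.26 -0.88] [-0.24  0.66  0.35  1.26  0.   -0.26]
wrist [ 0.6601 -0.1624  0.1128] centre [ 0.6572 -0.163   0.0238] rel [-0.0029 -0.0006] 8249 [-0.039 -0.001  0.129]
wrist a [ 0.654  -0.1581  0.0711] 6117 plane [-0.001 -0.003  0.068] exp 0.068
wrist b [ 0.6546 -0.1627  0.0546] 4792 plane [-0.01   0.     0.082] exp 0.083
wrist c [ 0.6488 -0.1625  0.0356] 3262 plane [0.001 0.001 0.098] exp 0.098
top a [ 0.6559 -0.1579  0.0715] 129 plane [0.003 0.    0.067] exp 0.068
top b [ 0.658  -0.1624  0.0557] 61 plane [0.022 0.068 0.079] exp 0.083
top c none
```

Request:
{"op": "send_rows", "data": {"steps": "-1 0 0 -.008 0 0 0;-1 0 0 -.004 0 0 0;-1 0 0 -.003 0 0 0;-1 0 0 0 0 0 0;-1 0 0 0 0 0 0"}}

```text
clock: 38.38
eef_pos: [0.6584, -0.162, 0.0949]
tool_rot: [-0.008, 1.0, 0.0, -0.0]
ft_force: [-0.2, -0.8, -1.4]
grip_width: 0.0537
grasp_force: 63.3
```

Request:
{"op": "send_rows", "data": {"steps": "-1 0 0 -.001 0 0 0;-1 0 0 -.001 0 0 0;-1 0 0 0 0 0 0;-1 0 0 0 0 0 0;-1 0 0 0 0 0 0"}}

```text
clock: 38.8
eef_pos: [0.659, -0.162, 0.095]
tool_rot: [-0.008, 1.0, -0.0, 0.001]
ft_force: [-2.0, 0.2, 5.9]
grip_width: 0.0537
grasp_force: 63.8
```

Request:
{"op": "send_rows", "data": {"steps": ".5 0 0 0 0 0 0;.8 0 0 0 0 0 0;.8 0 0 0 0 0 0;.8 0 0 0.005 0 0 0;.8 0 0 .02 0 0 0"}}

```text
clock: 39.22
eef_pos: [0.6561, -0.1614, 0.1145]
tool_rot: [-0.008, 1.0, 0.001, -0.004]
ft_force: [-0.2, 0.4, -0.4]
grip_width: 0.0769
grasp_force: 0.0
```

Request:
{"op": "send_rows", "data": {"steps": ".8 0 0 .03 0 0 0;.8 0 0 .04 0 0 0;.8 0 0 .04 0 0 0;1 0 0 .03 0 0 0;1 0 0 0 0 0 0"}}

```text
clock: 39.63
eef_pos: [0.6616, -0.1628, 0.2679]
tool_rot: [-0.008, 1.0, -0.002, 0.007]
ft_force: [-0.4, -0.8, 0.2]
grip_width: 0.0856
grasp_force: 0.0
```

```bash
python3 st.py; python3 comp.py abcd; python3 look.py | grep -v "^[abcd]"
```

```text
39.6333 [ 0.6616 -0.1628  0.2679] yaw_y 1.5869 z [ 0.0144 -0.0036 -0.9999] w 0.0856 0.0 [-0.36 -0.77  0.18] [-0.24  0.62  0.67  1.61 -0.   -0.26]
wrist a [ 0.654  -0.1581  0.0713] 2710 plane [ 0.001 -0.003  0.068] exp 0.068
wrist b [ 0.6555 -0.1628  0.0551] 2331 plane [-0.005  0.     0.083] exp 0.083
wrist c [ 0.656  -0.1626  0.0394] 1701 plane [-0.002  0.001  0.098] exp 0.098
wrist d [ 0.659  -0.1627  0.0237] 1134 plane [-0.004  0.001  0.113] exp 0.113
top a [ 0.656  -0.1563  0.0701] 97 plane [0.006 0.038 0.065] exp 0.068
top b [ 0.6574 -0.1637  0.0566] 78 plane [-0.001  0.059  0.08 ] exp 0.083
top c [ 0.6573 -0.1616  0.0389] 73 plane [-0.02  -0.021  0.098] exp 0.098
top d [ 0.6608 -0.1648  0.0263] 34 plane [ 0.027 -0.056  0.113] exp 0.113
handle 132 [0.6543 0.042  0.1611]
knob 65 [0.654  0.2098 0.2173]
```

View pics/comp_wrist.png

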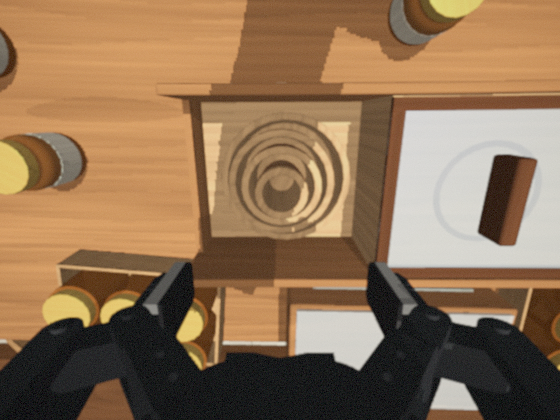

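Request:
{"op": "send_rows", "data": {"steps": "1 -.0045 .025 0 0 0 0;1 0 .035 0 0 0 0;1 0 .035 0 0 0 0;1 0 .035 0 0 0 0;1 0 .035 0 0 0 0"}}

```text
clock: 40.2
eef_pos: [0.6528, 0.0042, 0.2557]
tool_rot: [-0.008, 1.0, 0.0, -0.002]
ft_force: [0.9, 0.2, 0.4]
grip_width: 0.0854
grasp_force: 0.0
```

Request:
{"op": "send_rows", "data": {"steps": "1 0 .025 0 0 0 0;1 0 .015 -.01 0 0 0;1 0 0 -.02 0 0 0;1 0 0 -.01 0 0 0;1 0 0 0 0 0 0"}}

```text
clock: 40.62
eef_pos: [0.6516, 0.0423, 0.213]
tool_rot: [-0.008, 1.0, -0.001, -0.005]
ft_force: [0.5, -0.4, -0.6]
grip_width: 0.0851
grasp_force: 0.0
```

```bash
python3 st.py; python3 - <<'E'
from h import *
f,W,c=cloud("wrist","w5.png")
p=get_obs()["eef_pos"]
h=near(W,p[:2],.06,.155,.17);print('handle',p,len(h),cv2.minAreaRect((h[:,:2]*1000).astype(np.float32)))
E
```

```text
40.6167 [0.6516 0.0423 0.213 ] yaw_y 1.5867 z [-0.0095 -0.0011 -1.    ] w 0.0851 0.0 [ 0.47 -0.44 -0.64] [ 0.07  0.57  0.46  1.46 -0.    0.05]
handle [0.65242519 0.04196295 0.21508608] 2353 ((653.2257080078125, 42.07521057128906), (78.78153991699219, 15.904067039489746), 1.40248703956604)
```

Request:
{"op": "send_rows", "data": {"steps": "1 0 0 -.025 0 0 0;1 0 0 -.03 0 0 0;1 0 0 -.015 0 0 0;.4 0 0 -.005 0 0 0;-.2 0 0 0 0 0 0"}}

```text
clock: 41.08
eef_pos: [0.6534, 0.0417, 0.1421]
tool_rot: [-0.007, 1.0, -0.0, -0.002]
ft_force: [-0.6, 0.0, -0.5]
grip_width: 0.0637
grasp_force: 0.0
```

Request:
{"op": "send_rows", "data": {"steps": "-.5 0 0 0 0 0 0;-1 0 0 0 0 0 0;-1 0 0 0 0 0 0;-1 0 0 0 0 0 0;-1 0 0 0 0 0 0"}}

```text
clock: 41.5
eef_pos: [0.6552, 0.0428, 0.1455]
tool_rot: [-0.008, 1.0, -0.0, 0.002]
ft_force: [-0.9, -1.4, 3.8]
grip_width: 0.0142
grasp_force: 60.8
```

Request:
{"op": "send_rows", "data": {"steps": "-1 0 -.01 0 0 0 0;-1 0 -.02 0 0 0 0;-1 .0005 -.025 0 0 0 0;-1 .0005 -.025 0 0 0 0;-1 .0005 -.025 0 0 0 0"}}

```text
clock: 41.92
eef_pos: [0.6573, -0.062, 0.1454]
tool_rot: [-0.009, 1.0, 0.001, 0.002]
ft_force: [2.2, 3.3, 4.1]
grip_width: 0.0147
grasp_force: 60.8
```

Request:
{"op": "send_rows", "data": {"steps": "-1 .0005 -.025 0 0 0 0;-1 .0005 -.025 0 0 0 0;-1 .0005 -.02 0 0 0 0;-1 .0005 -.015 0 0 0 0;-1 0 -.005 0 0 0 0"}}

```text
clock: 42.33
eef_pos: [0.6592, -0.1548, 0.1454]
tool_rot: [-0.007, 1.0, -0.0, 0.002]
ft_force: [1.3, 0.7, 5.0]
grip_width: 0.0147
grasp_force: 60.9
```

```bash
python3 st.py
```

```text
42.3333 [ 0.6592 -0.1548  0.1454] yaw_y 1.5851 z [ 5.e-03 -7.e-04 -1.e+00] w 0.0147 60.91941475868225 [1.29 0.67 5.04] [-0.23  0.64  0.39  1.32  0.   -0.25]
```

Request:
{"op": "send_rows", "data": {"steps": "-1 0 -.004 0 0 0 0;-1 0 -.003 0 0 0 0;-1 0 -.001 0 0 0 0;-1 0 0 0 0 0 0;-1 0 0 0 0 0 0"}}

```text
clock: 42.75
eef_pos: [0.6593, -0.1608, 0.1455]
tool_rot: [-0.008, 1.0, -0.001, 0.002]
ft_force: [2.2, 0.3, 5.1]
grip_width: 0.0144
grasp_force: 60.9
```

Request:
{"op": "send_rows", "data": {"steps": "-1 0 -.002 0 0 0 0;-1 0 -.002 0 0 0 0;-1 0 0 0 0 0 0;-1 0 0 0 0 0 0;-1 0 0 0 0 0 0"}}

```text
clock: 43.17
eef_pos: [0.6593, -0.1622, 0.1455]
tool_rot: [-0.009, 1.0, 0.001, 0.002]
ft_force: [1.1, 3.8, 6.7]
grip_width: 0.0147
grasp_force: 60.9
```

Request:
{"op": "send_rows", "data": {"steps": "-.4 0 0.002 0 0 0 0;.5 0 0 0 0 0 0;.8 0 0 0.005 0 0 0;1 0 0 .03 0 0 0;1 0 0 .035 0 0 0"}}

```text
clock: 43.58
eef_pos: [0.6552, -0.162, 0.2103]
tool_rot: [-0.008, 1.0, 0.001, -0.004]
ft_force: [0.5, -0.9, -0.2]
grip_width: 0.073
grasp_force: 0.0
```

Request:
{"op": "send_rows", "data": {"steps": "1 0 0.02 .035 0 0 0;1 0 .03 .02 0 0 0;1 0 .04 0 0 0 0;1 0 .04 0 0 0 0;1 -.002 .04 0 0 0 0"}}

```text
clock: 44.0
eef_pos: [0.6558, 0.0085, 0.2691]
tool_rot: [-0.007, 1.0, -0.0, 0.001]
ft_force: [0.4, 0.4, -0.3]
grip_width: 0.0853
grasp_force: 0.0
```

Request:
{"op": "send_rows", "data": {"steps": "1 0 .04 0 0 0 0;1 0 .04 0 0 0 0;1 -.003 .04 0 0 0 0;1 0 .04 0 0 0 0;1 0 .03 0 0 0 0"}}

```text
clock: 44.42
eef_pos: [0.6519, 0.2008, 0.2684]
tool_rot: [-0.009, 1.0, 0.0, -0.0]
ft_force: [-0.4, -0.4, -0.0]
grip_width: 0.0858
grasp_force: 0.0
```

Request:
{"op": "send_rows", "data": {"steps": "1 0 .01 0 0 0 0;1 0 0 0 0 0 0;1 0 0 0 0 0 0;1 0 0 0 0 0 0;1 0 0 0 0 0 0"}}

```text
clock: 44.83
eef_pos: [0.6531, 0.2057, 0.2687]
tool_rot: [-0.007, 1.0, -0.0, 0.0]
ft_force: [-0.1, 0.5, -0.6]
grip_width: 0.0858
grasp_force: 0.0
```

```bash
python3 st.py; python3 - <<'E'
from h import *
f,W,c=cloud("wrist","w6.png"); F=f.astype(int)
x,y,z=W[...,0],W[...,1],W[...,2]
k=near(W,(.654,.2097),.03,.21,.225); print('knob',len(k), circ(k,.013))
k=near(W,(.654,.2097),.06,.18,.193); print('lid',circ(k,.045))
# home ring on deck
m=(abs(z-.12)<.006)&(np.hypot(x-.6545,y-.045)<.065); g=F.sum(-1)
d=m&(g<np.percentile(g[m],25)); print('ring',circ(W[d],.05),d.sum(),g[d].mean(),g[m].mean())
f,W,c=cloud("top","t6.png"); F=f.astype(int); x,y,z=W[...,0],W[...,1],W[...,2]
h=near(W,(.658,-.162),.06,.155,.17);print('handle',len(h),h.mean(0))
m=(abs(z-.12)<.006)&(np.hypot(x-.6545,y-.045)<.065); g=F.sum(-1)
d=m&(g<np.percentile(g[m],25)); print('ring top',circ(W[d],.05),d.sum())
E
```

```text
44.8333 [0.6531 0.2057 0.2687] yaw_y 1.5842 z [ 0.e+00 -5.e-04 -1.e+00] w 0.0858 0.0 [-0.13  0.54 -0.58] [ 0.31  0.64  0.72  1.65 -0.    0.29]
knob 1035 [0.65153012 0.20935575 0.00911158]
lid [0.65430104 0.2095892  0.03162973]
ring [0.6534818  0.04170648 0.04836265] 3147 319.90848427073405 470.8726912405866
handle 132 [ 0.65932616 -0.1622967   0.16123056]
ring top [0.65555085 0.0424237  0.04856001] 307
```

View pics/w6.png

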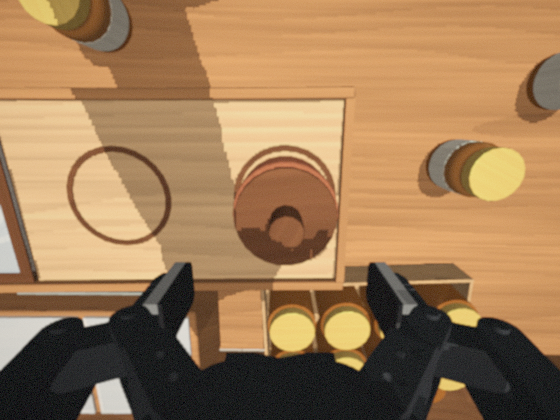

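Request:
{"op": "send_rows", "data": {"steps": "1 .0005 .004 -.025 0 0 0;1 0 0 -.025 0 0 0;1 0 0 -.012 0 0 0;1 0 0 -.008 0 0 0;0.3 0 0 0 0 0 0"}}

```text
clock: 45.35
eef_pos: [0.6523, 0.2106, 0.1963]
tool_rot: [-0.007, 1.0, -0.001, -0.002]
ft_force: [-0.6, -0.9, -0.3]
grip_width: 0.0754
grasp_force: 0.0
```

Request:
{"op": "send_rows", "data": {"steps": "-.2 0 0 0 0 0 0;-.4 0 0 0 0 0 0;-1 0 0 0 0 0 0;-1 0 0 0 0 0 0;-1 0 0 0 0 0 0"}}

```text
clock: 45.77
eef_pos: [0.654, 0.2112, 0.2002]
tool_rot: [-0.008, 1.0, -0.0, 0.001]
ft_force: [-0.2, -3.1, 3.4]
grip_width: 0.0238
grasp_force: 58.6
```

Request:
{"op": "send_rows", "data": {"steps": "-1 0 0 0 0 0 0;-1 0 0 0 0 0 0;-1 0 0 0 0 0 0;-1 0 0 0 0 0 0;-1 0 0 0 0 0 0"}}

```text
clock: 46.18
eef_pos: [0.654, 0.2112, 0.2002]
tool_rot: [-0.008, 1.0, -0.0, 0.001]
ft_force: [0.0, -4.6, 5.2]
grip_width: 0.0239
grasp_force: 58.6
```

Request:
{"op": "send_rows", "data": {"steps": "-1 0 -.007 0 0 0 0;-1 .0005 -.014 0 0 0 0;-1 .0005 -.018 0 0 0 0;-1 .0005 -.018 0 0 0 0;-1 .0005 -.018 0 0 0 0"}}

```text
clock: 46.6
eef_pos: [0.6558, 0.1407, 0.2002]
tool_rot: [-0.01, 1.0, 0.004, 0.002]
ft_force: [0.3, 0.7, -5.7]
grip_width: 0.0235
grasp_force: 60.7
```

Request:
{"op": "send_rows", "data": {"steps": "-1 .0005 -.018 0 0 0 0;-1 0 -.018 0 0 0 0;-1 0 -.018 0 0 0 0;-1 0 -.014 0 0 0 0;-1 0 -.01 0 0 0 0"}}

```text
clock: 47.02
eef_pos: [0.6564, 0.0609, 0.1999]
tool_rot: [-0.009, 1.0, 0.003, 0.001]
ft_force: [2.0, -2.0, 2.4]
grip_width: 0.0238
grasp_force: 62.5
```

```bash
python3 st.py; python3 crock.py
```

```text
47.0167 [0.6564 0.0609 0.1999] yaw_y 1.5883 z [ 0.0029  0.0061 -1.    ] w 0.0238 62.52052545547485 [ 2.01 -1.95  2.37] [0.09 0.58 0.43 1.42 0.01 0.07]
lid 9103 [0.65886215 0.06029758 0.03382127] 0.18665539770674305
```

Request:
{"op": "send_rows", "data": {"steps": "-1 0 -.006 0 0 0 0;-1 0 -.005 0 0 0 0;-1 0 -.002 0 0 0 0;-1 0 0 0 0 0 0;-1 0 0 0 0 0 0"}}

```text
clock: 47.48
eef_pos: [0.6565, 0.0483, 0.1999]
tool_rot: [-0.009, 1.0, 0.002, 0.001]
ft_force: [-0.3, 4.9, 6.5]
grip_width: 0.0239
grasp_force: 62.4
```

Request:
{"op": "send_rows", "data": {"steps": "-1 0 0 0 0 0 0;-.2 0 0 0 0 0 0;.6 0 0 0 0 0 0;1 0 0 0 0 0 0;1 0 0 0.005 0 0 0"}}

```text
clock: 47.9
eef_pos: [0.6546, 0.0455, 0.2016]
tool_rot: [-0.008, 1.0, -0.0, -0.002]
ft_force: [-0.3, 0.5, 0.5]
grip_width: 0.0692
grasp_force: 0.0
```

Request:
{"op": "send_rows", "data": {"steps": "1 0 0 .02 0 0 0;1 0 0 .03 0 0 0;1 0 0 .03 0 0 0;1 -.02 0 .02 0 0 0;1 -.02 0 0 0 0 0"}}

```text
clock: 48.32
eef_pos: [0.6178, 0.0457, 0.3082]
tool_rot: [-0.008, 1.0, 0.0, 0.004]
ft_force: [0.2, -0.0, 1.1]
grip_width: 0.0853
grasp_force: 0.0
```

Request:
{"op": "send_rows", "data": {"steps": "1 -.04 0 0 0 0 0;1 -.04 0 0 0 0 0;1 -.04 0 0 0 0 0;1 -.02 0 0 0 0 0;1 0 0 0 0 0 0"}}

```text
clock: 48.73
eef_pos: [0.4714, 0.0455, 0.3047]
tool_rot: [-0.008, 1.0, -0.0, -0.0]
ft_force: [0.8, -0.4, -0.0]
grip_width: 0.0854
grasp_force: 0.0
```

```bash
python3 st.py; python3 - <<'E'
from h import *
f,W,c=cloud("top","t7.png")
h=near(W,(.658,-.162),.06,.155,.17);print('handle',len(h),h.mean(0))
k=near(W,(.655,.045),.03,.21,.225); print('knob',len(k), circ(k,.013),k.mean(0))
k=near(W,(.655,.045),.06,.18,.193); print('lid',len(k),circ(k,.045),k.mean(0))
E
```

```text
48.7333 [0.4714 0.0455 0.3047] yaw_y 1.5871 z [-9.e-04 -4.e-04 -1.e+00] w 0.0854 0.0 [ 0.82 -0.43 -0.  ] [ 0.1   0.17  0.1   1.51 -0.    0.08]
handle 131 [ 0.6599175  -0.16232471  0.16120248]
knob 59 [0.65637622 0.04668692 0.00890462] [0.6560611  0.04679998 0.21737651]
lid 520 [0.65798921 0.04709508 0.03134069] [0.65627986 0.04680672 0.18611379]
```

View pics/t7.png

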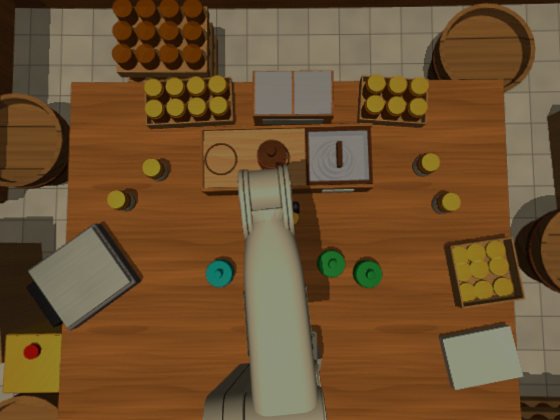

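```bash
python3 -c "
from workcell import *
print(job_done())"
```

```text
the job is handed in; nothing more can be done
None
```

I handed the job in: all four tubs are nested in the compartment, the cover is shut, the crock is back within about 4 mm of its home spot (camera measurement), and I did not touch the jars; the hand-in gave no pass/fail verdict.

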